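# Load the deburring machine with cut tube stubs

## Robot

A 6-joint arm with a two-finger parallel gripper is mounted at the origin on the work surface. World frame = base frame: x ahead of the robot, y to its left, z up, the work surface at z = 0. Lengths are in m, angles in rad, forces in N, time in s.
With the tool pointing down it reaches from about 0.375 to 0.975 m from the base axis. Payload 3.8 kg.
Tool frame: the origin (TCP) lies at the very end of the fingers, on their centre line; the grasp point (between the pads) lies 19 mm behind it; z points along the fingers, y is the direction in which the jaws open and shut (so a half turn about z gives the same grasp; the last joint's range is limited). The gripper opens to 85 mm and grips with 20 to 120 N. Pads are 22 mm wide; open, the fingers measure 114 mm over their backs; the gripper's body (76 mm by 85 mm) begins 54 mm behind the grasp point. The pads swing forward as they close: fully open they stand 13 mm farther back than shut.
Start: joints at [-1.338, 0.264, 1.604, -0, 1.274, -0.037], TCP at [0.18, -0.651, 0.231] pointing down, gripper open.
Joint ranges: [-2.63, 2.63], [-0.94, 2.18], [0.31, 2.57], [-1.31, 4.45], [0, 2.66], [-2.55, 2.55]. Speed limits (rad/s): [2.57, 2.57, 3.14, 3.14, 3.14, 3.14].

## Interface

Orientations are given as a rotation vector (axis times angle).
In Python, from workcell import status, read_camera, camera_info, order gives the robot as it stands.
- The arm moves only by the tool move_arm, never from a script. Its argument "deltas" is a list of rows, each a list of 3 entries, a list of its own where there are three numbers: the turn, a rotation vector about the world's x, y, z as a fraction of full scale, then the shift along the world's x, y, z as a fraction of full scale, then the closure, from -1 (fully open) to 1 (shut), so that 0 is half open. A call has 1 to 20 rows; each row is the pose to reach, as a shift and turn from the pose commanded when the call began; what a row does not reach only later rows make up. Full scale, the value 1, is 0.1 m for a shift and pi/2 rad for a turn. A row lasts 1/8 s, in which the tool goes at most 62.5 mm and 10.7 degrees, less where a joint would pass 70% of its speed; a pose out of reach is approached as far as the arm can. A call with a number of a shift or a turn outside -1 to 1 is refused whole. A call with a gripper value outside its range is refused whole. The fingers move at their own pace and stop on an object; "grip_force" is the grip in N (left out, the last holds). Time passes only in rows, so rows that repeat a pose let the fingers close. It gives the time, the measured TCP pose, the force and the opening at its end, in the units of the state.
- status.read_state(): the state, without advancing time (a new reading comes with each control period).
- read_camera(name): name is "scene" or "top" or "wrist"; returns (picture, depth): 480x640x3 uint8, red, green, blue; 480x640 float32, m along the optical axis (not along the pixel's ray), 0 where there is no reading.
- camera_info(name): a dict with "K" (3x3 intrinsics, pixels), "R" (3x3) and "t" (3): a world point X has camera coordinates R X + t. Camera axes: x right, y down, z forward; pixel columns grow to the right and rows downward; lengths in m; the calibration is good to about 2 mm. The wrist camera is an equidistant fisheye: a pixel r from the principal point sees the ray r / f radians off the axis. A picture is of the moment at which its call begins: read the wrist's pose just before it. camera_info takes no time and is no camera call; for the wrist camera it gives the pose at the moment of the call.
- order.finish_job(): hands the job in, once; it reports no verdict.
The state is a dict: "time": time; "q": joint angles; "joint_vel": joint speeds; "joint_torque": joint torques, N m; "tool_pos": TCP position; "tcp_rot": TCP orientation; "wrist_force": force on the tool from outside, world axes, zero at the start; "torque": the same for the moment, N m; "width": opening from 0.0 (shut) to 1.0 (fully open).
Only numpy, scipy, OpenCV 4.12 (cv2) and the standard library are available. Lean on these libraries where they do the work, as an engineer would, in place of code of your own. Each camera call takes 0.05 s, during which the arm holds its last target. There are 200 camera calls.

## Task

Load the cut copper stubs into the deburring machine: first put the tube cutter that was left on its hatch away in the wooden tool tray, then draw back the safety catch and swing the hatch lid fully open by its handle. Drop every short straight stub lengthwise into the hopper so that it slides right down into the tub, then shut the lid fully and push the catch home again. Only the short stubs go in; leave the other fittings and tools on the bench where they are.

Things in the scene. Friction and masses are not known exactly. Their poses are not given: they have to be found in the camera images.
- machine: Fixed bench deburring machine, grey sheet steel, 190 mm high. Origin on the bench below the middle of the hatch; x points away from the operator, y left, z up. Right part: loading hopper under the hatch, opening x -55 to 55, y -65 to 65 mm, rim at z 190. Left part: closed tub. In front of the hatch a control box; a motor 72 mm thick lies behind the tub.
- hopper_mouth (a point): Point in the plane of the hopper's rim (z 190 mm), on the slide's centre line, 15 mm towards its high end from the middle of the hatch; axes as the machine's. A stub let go here, level and lengthwise along the machine's y, drops 10 to 40 mm on to the slide and slides down to +y; one lying across is longer than the throat is wide and jams.
- throat (a point): Middle of the lower edge of the throat through the partition into the tub (machine y 71, z 107 mm): 46 mm wide, 57 mm high, well above the tub's floor. A polished steel slide leads down to it at 26 degrees, from z 174 at y -65; its floor is 42 mm wide, its sides flare out at 50 degrees to the 110 mm wide hopper.
- tub_floor (a point): Middle of the tub's slick lined floor, on the low ridge along its centre line (39 mm above the bench, machine y 179), from which parts slide to either side. The tub is 178 mm (x) by 210 mm (y) inside, from y 74, closed all round, with a clear hood whose top is 193 mm above the bench.
- deck (a point): Middle of the top of the control box, z 190 mm, 64 mm (x) by 120 mm (y); the catch slides on it.
- lid (a joint): Hatch lid: 0 shut, 1.65 rad at its stop, leaning slightly back. Aluminium plate 124 by 138 by 4 mm, top at z 195 when shut, hinged along its far edge; the front edge rises. Stiff friction hinge: it stays where it is left; about 5 N at the handle lifts it, a few N shut it. The catch, while home, blocks it from opening or shutting.
- lid_handle (a point): Middle of the lid's bar handle: a round bar 10 mm thick and 90 mm long along the machine's y, its axis 40 mm above the lid's plate; when shut it is 110 mm in front of the hinge axis and 45 mm above it. Axes turn with the lid.
- lid_hinge (a point): Point on the lid's hinge axis, which runs along the machine's y (at machine x 61, z 190 mm), in line with the handle's middle.
- catch (a joint): Safety catch, a flat steel slide bolt: 0 = home (its tongue lies 15 mm over the lid's front edge), 0.028 m = fully drawn back towards the operator (along the machine's -x). Friction about 2.5 N; it stays where it is left.
- catch_knob (a point): On the axis of the catch's upright knob, 16 mm thick and 32 mm high, 10 mm below its top; the flat tongue (24 mm wide) begins 22 mm below this point. With the catch home it is at machine x -88, y 0, z 225 mm, 39 mm in front of the lid handle.
- cutter: Hand tube cutter, 250 g, about 145 mm long, lying flat on the shut lid behind its handle. Origin at the middle of its grey body block (58 mm along its own x, 22 mm wide along y, 24 mm high; 12 mm above what it lies on); a dark knob of 24 mm diameter reaches to x = -68 and the C-shaped jaw, 40 mm wide, to x = +76. Its x axis runs roughly along the machine's y.
- tray: Shallow wooden tool tray, fixed, 120 by 190 mm (long side along its y) and 30 mm high, 4 mm walls and floor. Origin under its centre.
- stub1: Short straight stub of copper tube, 28 mm outside diameter, 75 mm long, 70 g, lying on the bench. Origin at its middle, on its axis (14 mm above the bench); its own x axis runs along the tube. None if this stub is absent today. Round to the eye, but with eight narrow flats to the touch, so it does not roll away.
- stub2: Short straight stub of copper tube, 28 mm outside diameter, 75 mm long, 70 g, lying on the bench. Origin at its middle, on its axis (14 mm above the bench); its own x axis runs along the tube. None if this stub is absent today. Round to the eye, but with eight narrow flats to the touch, so it does not roll away.
- stub3: Short straight stub of copper tube, 28 mm outside diameter, 75 mm long, 70 g, lying on the bench. Origin at its middle, on its axis (14 mm above the bench); its own x axis runs along the tube. None if this stub is absent today. Round to the eye, but with eight narrow flats to the touch, so it does not roll away.
- stub4: Short straight stub of copper tube, 28 mm outside diameter, 75 mm long, 70 g, lying on the bench. Origin at its middle, on its axis (14 mm above the bench); its own x axis runs along the tube. None if this stub is absent today. Round to the eye, but with eight narrow flats to the touch, so it does not roll away.
- stub5: Short straight stub of copper tube, 28 mm outside diameter, 75 mm long, 70 g, lying on the bench. Origin at its middle, on its axis (14 mm above the bench); its own x axis runs along the tube. None if this stub is absent today. Round to the eye, but with eight narrow flats to the touch, so it does not roll away.
- elbow: Bystander: copper elbow of 28 mm tube, legs about 48 mm long, lying flat among the stubs. Origin about the middle, 14 mm up.
- tee: Bystander: copper tee of 28 mm tube, 70 mm across, lying flat. Origin about the middle, 14 mm up.
- long_tube: Bystander: longer copper tube, 28 mm by 160 mm, lying on the bench. Origin at its middle, x along it.
- flux_jar: Bystander: white jar, 60 mm wide, 55 mm high. Origin under its centre.
- brush: Bystander: wooden hand brush, 200 mm long, lying on the bench.
- file: Bystander: flat file with a dark and orange handle, about 290 mm long, lying on the bench at the left.
There are look-alikes about, which are no part of the job. Leave any purple or turquoise look-alike of the stub3 alone. What is shaped like the cutter but red is not meant.

How it is judged:
On the way, in this order (a step that is already met when the one before it is completed fails the run):
1. the tube cutter lies in the tool tray (x of cutter in the frame of tray between -0.05 and 0.05 m and y of cutter in the frame of tray between -0.08 and 0.08 m and z of cutter in the frame of tray between 0 and 0.04 m and linear speed of cutter below 0.05 m/s), for 0.2 s.
2. the safety catch is drawn back, the lid still shut (value of joint catch above 0.02 m and value of joint lid below 0.04 rad), for 0.2 s.
3. the hatch lid is swung fully open (value of joint lid above 1.4 rad), for 0.2 s.
4. every short stub has slid down into the tub (x of stub1 in the frame of machine between -0.09 and 0.09 m and y of stub1 in the frame of machine between 0.08 and 0.285 m and z of stub1 in the frame of machine between 0.01 and 0.095 m and x of stub2 in the frame of machine between -0.09 and 0.09 m and y of stub2 in the frame of machine between 0.08 and 0.285 m and z of stub2 in the frame of machine between 0.01 and 0.095 m and x of stub3 in the frame of machine between -0.09 and 0.09 m and y of stub3 in the frame of machine between 0.08 and 0.285 m and z of stub3 in the frame of machine between 0.01 and 0.095 m and x of stub4 in the frame of machine between -0.09 and 0.09 m and y of stub4 in the frame of machine between 0.08 and 0.285 m and z of stub4 in the frame of machine between 0.01 and 0.095 m and x of stub5 in the frame of machine between -0.09 and 0.09 m and y of stub5 in the frame of machine between 0.08 and 0.285 m and z of stub5 in the frame of machine between 0.01 and 0.095 m), for 0.2 s.
5. the lid is shut again (value of joint lid below 0.04 rad), for 0.2 s.
6. the catch is home over the lid (value of joint lid below 0.04 rad and value of joint catch below 0.005 m), for 0.2 s.
At the end, for the whole second after the job is handed in: Cutter in the tray (middle within the walls, under 40 mm up); all stubs present at rest in the tub (middle past the partition and under 95 mm up); lid shut to 0.04 rad, catch home to 5 mm; no other fitting or tool over 80 mm from its start (all of step 4 and all of step 6 and x of cutter in the frame of tray between -0.05 and 0.05 m and y of cutter in the frame of tray between -0.08 and 0.08 m and z of cutter in the frame of tray between 0 and 0.04 m and linear speed of each of stub1, stub2, stub3, stub4, stub5 below 0.05 m/s and distance of each of elbow, tee, long_tube, flux_jar, brush, file from where it was at the start of the episode below 0.08 m); the robot touches nothing.
It fails at once if something other than a short stub put into the hopper or tub ((x of elbow in the frame of machine between -0.055 and 0.055 m and y of elbow in the frame of machine between -0.065 and 0.285 m and z of elbow in the frame of machine between 0.02 and 0.17 m) or (x of tee in the frame of machine between -0.055 and 0.055 m and y of tee in the frame of machine between -0.065 and 0.285 m and z of tee in the frame of machine between 0.02 and 0.17 m) or (x of cutter in the frame of machine between -0.055 and 0.055 m and y of cutter in the frame of machine between -0.065 and 0.285 m and z of cutter in the frame of machine between 0.02 and 0.17 m) or (x of brush in the frame of machine between -0.055 and 0.055 m and y of brush in the frame of machine between -0.065 and 0.285 m and z of brush in the frame of machine between 0.02 and 0.17 m) or (x of file in the frame of machine between -0.055 and 0.055 m and y of file in the frame of machine between -0.065 and 0.285 m and z of file in the frame of machine between 0.02 and 0.17 m) or (x of long_tube in the frame of machine between -0.055 and 0.055 m and y of long_tube in the frame of machine between -0.065 and 0.285 m and z of long_tube in the frame of machine between 0.02 and 0.17 m)).
Of stub1, stub2, stub3, stub4, stub5 only 3 to 5 are there at a start; the rules pass over those that are not, and their reading is None.
At some moment in a run one of stub1, stub2, stub3, stub4, stub5 may be knocked a few centimetres aside while the robot is not near it.
Once in a run the grip may slacken for a moment while it holds something.
It also fails if it takes over 210 s, if anything falls off the work surface, if the arm or the gripper's body presses on something with over 40 N, if the wrist force passes 120 N, or if a joint passes its speed limit or range.

## Working session

There is one attempt and no reset: what is moved stays moved. The work goes in short steps, Python scripts to look and compute and a tool call to move; the robot and the scene stay as the last step left them, time stands still between calls to the robot, and variables do not carry over. Pictures are saved under pics/ and viewed, about 12 in all and at most 16, crops included, and the job is handed in when it is done.

Besides the shell and the picture viewer there is one more tool, called after ">>>" as a command line: name --argument value ..., lists and objects as JSON in quotes. move_arm: Moves the arm, as the interface text tells. Its arguments: {"type":"object","properties":{"deltas":{"type":"array","items":{"type":"array"}},"grip_force":{"type":"number"}},"required":["deltas"]}

```bash
mkdir -p pics; ls
cat > h.py <<'E'
import numpy as np,cv2
from workcell import status, read_camera, camera_info, order
def snap(n,f=None):
    ci=camera_info(n); im,d=read_camera(n)
    if f: cv2.imwrite('pics/'+f,im[:,:,::-1])
    return im,d,ci
def pts(d,ci):
    K,R,t=[np.array(ci[k]) for k in('K','R','t')]
    v,u=np.mgrid[:480,:640]
    c=np.stack([(u-K[0,2])/K[0,0]*d,(v-K[1,2])/K[1,1]*d,d],-1)
    return (c-t)@R
E
python3 - <<'E'
from h import *
for n in('scene','top'):
    im,d,ci=snap(n,n+'0.png'); np.savez(n+'0.npz',im=im,d=d,**{k:np.array(ci[k]) for k in('K','R','t')})
    print(n,ci['K'],ci['R'],ci['t'])
print(status.read_state())
E
```

```text
pics
scene [[621.50053973   0.         308.33128683]
 [  0.         621.50053973 231.73819961]
 [  0.           0.           1.        ]] [[-0.58422986  0.81157223  0.00509723]
 [ 0.43316837  0.3171256  -0.84368034]
 [-0.68632401 -0.49069529 -0.53682166]] [ 0.28336975 -0.125828    2.05255548]
top [[608.03622237   0.         325.7862185 ]
 [  0.         608.03622237 240.32961407]
 [  0.           0.           1.        ]] [[-0.00838864 -0.99976659 -0.01990967]
 [-0.98050255  0.01213283 -0.19613145]
 [ 0.19632723  0.01787621 -0.98037547]] [0.06068604 0.57301233 1.42706445]
{'time': 0.1, 'q': array([-1.33791062e+00,  2.64667511e-01,  1.60523507e+00,  1.46068307e-06,
        1.27372184e+00, -3.69190330e-02]), 'joint_vel': array([-0.00011088, -0.00094647, -0.0036031 , -0.00070706,  0.00052086,
       -0.0015044 ]), 'joint_torque': array([ 3.20219942e-04, -5.16708148e+01, -3.68587947e+01, -7.40058886e-05,
        6.26404901e-03,  1.57964564e-05]), 'tool_pos': array([ 0.17974942, -0.64993681,  0.23009476]), 'tcp_rot': array([-3.11104590e+00, -4.22251379e-01,  3.09830045e-04]), 'wrist_force': array([ 0.27205487, -0.2708353 , -0.0767892 ]), 'torque': array([-0.05188801, -0.03365406,  0.06530757]), 'width': 1.0030349242841363}
```

View pics/top0.png

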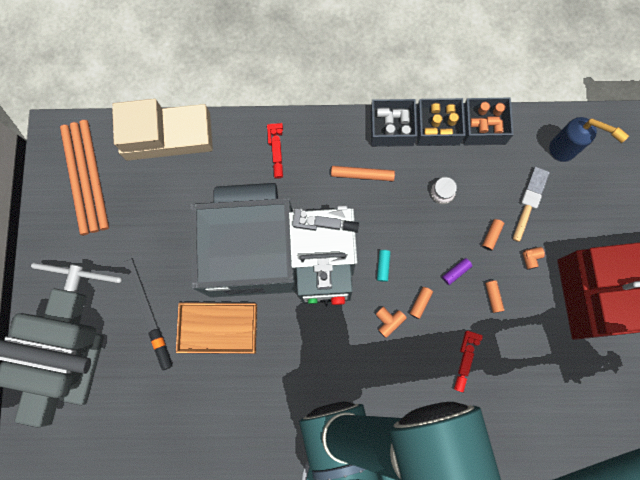

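View pics/scene0.png

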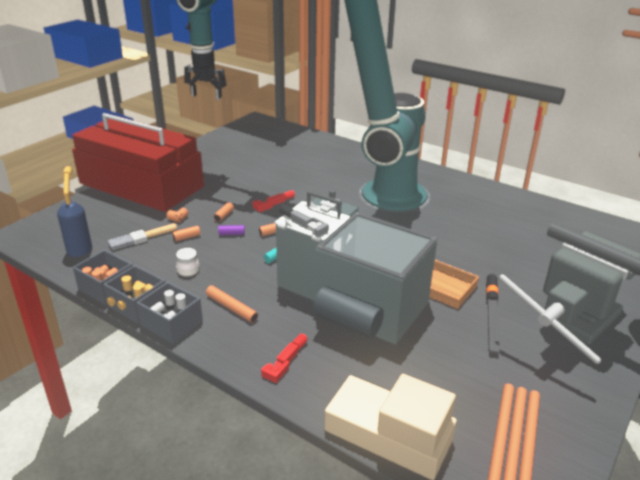

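Top view: copper stub candidates are at (493,234), (494,296) and (421,302). Not stubs: turquoise (383,265), purple (457,271), elbow (533,257), tee (392,320), long tube (363,173). The real cutter is grey, on the lid at about (325,220). The red ones at (276,150) and (467,360) are look-alikes.

Run:
```python
from h import *
z=np.load('top0.npz'); im=z['im'];d=z['d'];P=pts(d,z)
c=im[180:345,170:520]; cv2.imwrite('pics/c1.png',cv2.resize(c[:,:,::-1],None,fx=2.28,fy=2.28,interpolation=cv2.INTER_CUBIC))
hsv=cv2.cvtColor(im,cv2.COLOR_RGB2HSV)
m=cv2.inRange(hsv,(3,110,120),(16,255,255))
n,l,s,cc=cv2.connectedComponentsWithStats(m)
for i in range(1,n):
    if s[i,4]>150:
        k=(l==i)&(d>0); p=P[k]; 
        r=cv2.minAreaRect((p[:,:2]*1000).astype(np.float32))
        print(cc[i].round(),s[i,4],'xy',np.round(r[0],0),np.round(r[1],0),round(r[2]), 'z',np.round(np.percentile(p[:,2],[5,50,95]),3))
for nm,(u0,v0,u1,v1),z0,z1 in(('cutter',(285,200,362,235),.201,.226),('handle',(290,245,360,268),.225,.25),('knob',(310,258,335,290),.222,.245),('lidbox',(285,200,362,305),.18,.2),('tub',(190,190,295,300),.18,.2),('tray',(170,295,265,360),.02,.04)):
    k=np.zeros_like(d,bool);k[v0:v1,u0:u1]=1;k&=(P[...,2]>z0)&(P[...,2]<z1)&(d>0);p=P[k]
    r=cv2.minAreaRect((p[:,:2]*1000).astype(np.float32));print(nm,len(p),np.round(r[0],1),np.round(r[1],1),round(r[2],1),np.round(p.mean(0),4), p.min(0).round(3),p.max(0).round(3))
```

```text
[488. 123.] 359 xy [ 876. -361.] [85. 44.] 89 z [0.03  0.042 0.051]
[ 93. 175.] 954 xy [772. 658.] [313.  24.] 14 z [0.011 0.019 0.025]
[ 84. 177.] 951 xy [766. 684.] [316.  24.] 14 z [0.011 0.019 0.025]
[ 74. 180.] 944 xy [754. 707.] [304.  25.] 14 z [0.01  0.019 0.025]
[363. 173.] 668 xy [755. -41.] [163.  33.] 87 z [0.016 0.024 0.031]
[493. 234.] 310 xy [ 594. -365.] [29. 84.] 64 z [0.018 0.024 0.031]
[533. 256.] 291 xy [ 533. -465.] [46. 60.] 13 z [0.016 0.025 0.03 ]
[495. 296.] 341 xy [ 439. -359.] [79. 33.] 11 z [0.015 0.024 0.031]
[421. 302.] 332 xy [ 426. -178.] [26. 81.] 61 z [0.017 0.025 0.031]
[217. 327.] 3801 xy [368. 325.] [191. 124.] 89 z [-0.002  0.004  0.029]
[389. 321.] 474 xy [386. -94.] [60. 74.] 41 z [0.016 0.025 0.031]
cutter 834 [588.  54.] [ 63.  145.4] 3.4 [0.5834 0.0587 0.2141] [ 0.559 -0.019  0.201] [0.622 0.127 0.224]
handle 216 [504.7  59.8] [11.1 98.2] 2.9 [0.504  0.0604 0.2379] [0.497 0.011 0.227] [0.511 0.109 0.247]
knob 60 [481.5  62.3] [52.6 25. ] 26.7 [0.4709 0.0613 0.2339] [0.455 0.052 0.223] [0.501 0.085 0.241]
lidbox 4219 [533.4  65. ] [214.3 157. ] 0.0 [0.5184 0.068  0.1923] [ 0.426 -0.014  0.18 ] [0.641 0.144 0.2  ]
tub 8606 [544.9 236.4] [192.  234.3] 2.8 [0.5433 0.2392 0.1892] [0.444 0.122 0.18 ] [0.645 0.356 0.2  ]
tray 493 [376.5 324.7] [191.1 140.5] 89.2 [0.3723 0.33   0.0282] [0.305 0.229 0.02 ] [0.446 0.421 0.038]
```

View pics/c1.png

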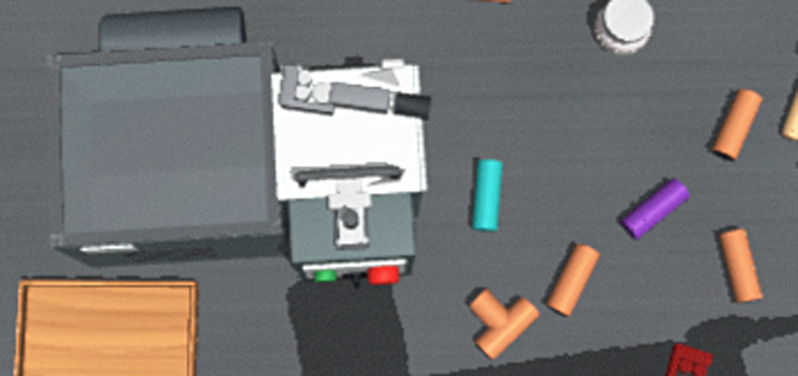

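The crop shows the three copper stubs, the grey cutter on the lid with its jaw left and knob right, and the catch knob below the handle. Now I'll move above the cutter.

>>> move_arm --deltas '[[[0,0,0.1],[0.5,0.89,0.5],-1],[[0,0,0.1],[0.5,0.89,0.5],-1],[[0,0,0.1],[0.5,0.89,0.5],-1]]' --grip_force 40

```text
time: 0.48
tool_pos: [0.2317, -0.5604, 0.2838]
tcp_rot: [3.066, 0.669, 0.002]
wrist_force: [-0.6, -1.0, 0.3]
width: 1.003
```

>>> move_arm --deltas '[[[0,0,0.1],[0.5,0.89,0.5],-1],[[0,0,0.1],[0.5,0.89,0.5],-1],[[0,0,0.1],[0.5,0.89,0.5],-1]]'

```text
time: 0.85
tool_pos: [0.2812, -0.472, 0.3332]
tcp_rot: [3.004, 0.907, 0.001]
wrist_force: [-1.2, -1.0, -0.0]
width: 0.997
```

>>> move_arm --deltas '[[[0,0,0.1],[0.5,0.89,0.2],-1],[[0,0,0.1],[0.5,0.89,0.2],-1],[[0,0,0.1],[0.5,0.89,0.2],-1]]'

```text
time: 1.23
tool_pos: [0.3304, -0.3831, 0.3509]
tcp_rot: [2.927, 1.141, -0.0]
wrist_force: [0.5, -0.9, 0.2]
width: 0.997
```

>>> move_arm --deltas '[[[0,0,0.1],[0.5,0.89,0],-1],[[0,0,0.1],[0.5,0.89,0],-1],[[0,0,0.1],[0.5,0.89,0],-1]]'

```text
time: 1.6
tool_pos: [0.3801, -0.2945, 0.35]
tcp_rot: [-2.828, -1.366, 0.002]
wrist_force: [-0.8, 0.7, -0.3]
width: 0.995
```

>>> move_arm --deltas '[[[0,0,0.1],[0.5,0.89,0],-1],[[0,0,0.1],[0.5,0.89,0],-1],[[0,0,0.1],[0.5,0.89,0],-1]]'

```text
time: 1.98
tool_pos: [0.4303, -0.2059, 0.3502]
tcp_rot: [-2.712, -1.583, 0.002]
wrist_force: [0.3, 0.2, 0.8]
width: 0.995
```

>>> move_arm --deltas '[[[0,0,0.1],[0.5,0.89,0],-1],[[0,0,0.1],[0.5,0.89,0],-1],[[0,0,0.1],[0.5,0.89,0],-1]]'

```text
time: 2.35
tool_pos: [0.4805, -0.1173, 0.3503]
tcp_rot: [-2.581, -1.791, 0.003]
wrist_force: [-0.4, -0.9, 0.2]
width: 1.001
```

>>> move_arm --deltas '[[[0,0,0.1],[0.5,0.89,0],-1],[[0,0,0.1],[0.5,0.89,0],-1],[[0,0,0.1],[0.5,0.89,0],-1]]'

```text
time: 2.72
tool_pos: [0.5306, -0.0286, 0.3503]
tcp_rot: [-2.433, -1.988, 0.003]
wrist_force: [-0.3, -0.4, 0.3]
width: 1.0
```

>>> move_arm --deltas '[[[0,0,0.05],[0.5,0.89,0],-1],[[0,0,0.05],[0.5,0.89,0],-1],[[0,0,0.05],[0.5,0.89,0],-1]]'

```text
time: 3.1
tool_pos: [0.5806, 0.0602, 0.3503]
tcp_rot: [2.353, 2.081, -0.003]
wrist_force: [0.8, -0.2, 0.3]
width: 1.001
```

Run:
```python
from h import *
for n in('wrist','top'):
    im,d,ci=snap(n,n+'1.png'); np.savez(n+'1.npz',im=im,d=d,**{k:np.array(ci[k]) for k in('K','R','t')})
    if n=='wrist': print(ci)
s=status.read_state();print(s['time'],s['tool_pos'],s['tcp_rot'],s['q'],s['wrist_force'])
```

```text
{'K': array([[371.64829954,   0.        , 325.85428175],
       [  0.        , 371.64829954, 240.9720172 ],
       [  0.        ,   0.        ,   1.        ]]), 'R': array([[ 0.99256657, -0.12169353, -0.00150999],
       [-0.11685821, -0.95644737,  0.26749314],
       [-0.03399641, -0.2653283 , -0.96355858]]), 't': array([-0.56917058,  0.05834024,  0.52933894])}
3.2 [0.57971613 0.05891311 0.3507554 ] [ 2.35483138  2.07875856 -0.00338602] [ 0.05955857  0.03949146  1.64379043 -0.00173055  1.45970288  0.18412796] [ 0.32457114 -0.50061156 -0.01955367]
```

View pics/wrist1.png

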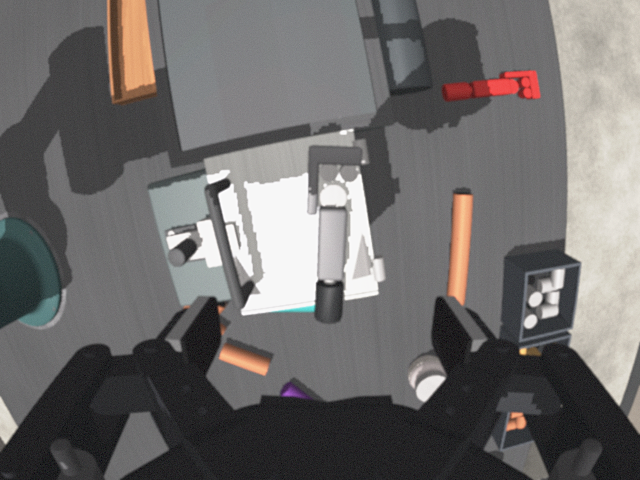

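The wrist view shows the grey cutter with its body at about (332,245), dark knob (329,302) and jaw (335,160). The lid handle is at (228,245) and the catch knob at (182,250). I'll cast these to planes.

```bash
cat >> h.py <<'E'
def wray(ci,uv,z):
    K,R,t=[np.array(ci[k]) for k in('K','R','t')]
    uv=np.atleast_2d(uv).astype(float); a=(uv-[K[0,2],K[1,2]])/K[0,0]; th=np.linalg.norm(a,axis=1,keepdims=True)
    c=np.c_[a/np.maximum(th,1e-9)*np.sin(th),np.cos(th)]; dw=c@R; o=-R.T@t
    return o+dw*((z-o[2])/dw[:,2:])
def pray(ci,uv,z):
    K,R,t=[np.array(ci[k]) for k in('K','R','t')]
    uv=np.atleast_2d(uv).astype(float); dw=np.c_[(uv-[K[0,2],K[1,2]])/K[0,0],np.ones(len(uv))]@R; o=-R.T@t
    return o+dw*((z-o[2])/dw[:,2:])
E
python3 - <<'E'
from h import *
z=np.load('wrist1.npz')
print('body corners top',wray(z,[(321,208),(345,209),(318,280),(343,281)],.219).round(4))
print('knob end,jaw end',wray(z,[(328,318),(335,147)],.207).round(4))
print('handle ends',wray(z,[(214,190),(240,300)],.24).round(4))
print('catch knob top',wray(z,[(176,257)],.235).round(4))
E
```

```text
body corners top [[0.5796 0.0773 0.219 ]
 [0.5974 0.0744 0.219 ]
 [0.57   0.0202 0.219 ]
 [0.5896 0.017  0.219 ]]
knob end,jaw end [[ 0.5731 -0.0206  0.207 ]
 [ 0.5956  0.1211  0.207 ]]
handle ends [[0.5068 0.1039 0.24  ]
 [0.5102 0.0188 0.24  ]]
catch knob top [[0.4638 0.0571 0.235 ]]
```

>>> move_arm --deltas '[[[0,0,-0.02],[0.045,-0.12,-0.4],0],[[0,0,-0.02],[0.045,-0.12,-0.8],0],[[0,0,-0.02],[0.045,-0.12,-1.0],0],[[0,0,-0.02],[0.045,-0.12,-1.0],0]]'

```text
time: 3.7
tool_pos: [0.5831, 0.048, 0.2498]
tcp_rot: [-2.386, -2.041, 0.005]
wrist_force: [-0.0, 0.0, 0.1]
width: 0.498
```

>>> move_arm --deltas '[[[0,0,0],[0,0,-0.25],0],[[0,0,0],[0,0,-0.42],0],[[0,0,0],[0,0,-0.52],0],[[0,0,0],[0,0,-0.52],0]]'

```text
time: 4.2
tool_pos: [0.5845, 0.0495, 0.1993]
tcp_rot: [-2.386, -2.044, 0.0]
wrist_force: [-0.3, 0.9, -0.2]
width: 0.501
```

>>> move_arm --deltas '[[[0,0,0],[0,0,0],1],[[0,0,0],[0,0,0],1],[[0,0,0],[0,0,0],1],[[0,0,0],[0,0,0],1],[[0,0,0],[0,0,0],1],[[0,0,0],[0,0,0],1]]' --grip_force 60

```text
time: 4.95
tool_pos: [0.5849, 0.0495, 0.2004]
tcp_rot: [2.385, 2.043, 0.002]
wrist_force: [-1.0, 1.3, 6.1]
width: 0.241
```

>>> move_arm --deltas '[[[0,0,0],[0,0,0.2],1],[[0,0,0],[0,0,0.6],1],[[0,0,0],[0,0,0.8],1],[[0,0,0],[0,0,0.8],1],[[0,0,0],[0,0,0.8],1]]'

```text
time: 5.58
tool_pos: [0.5836, 0.0493, 0.2777]
tcp_rot: [-2.385, -2.043, 0.003]
wrist_force: [0.0, -0.3, -4.2]
width: 0.242
```

Run:
```python
from h import *
im,d,ci=snap('wrist','wrist2.png');s=status.read_state();print(s)
```

```text
{'time': 5.625, 'q': array([ 4.19201751e-02,  7.19422943e-02,  1.74184205e+00, -1.63631999e-06,
        1.33119123e+00,  1.96242357e-01]), 'joint_vel': array([ 0.00137659,  0.00573207,  0.00600198,  0.00103955, -0.00084015,
       -0.00020522]), 'joint_torque': array([ 1.90738763e-03, -4.40438962e+01, -3.97910142e+01,  1.35514699e-02,
       -1.38416566e-02,  2.04757343e-04]), 'tool_pos': array([0.58329927, 0.04938768, 0.27718876]), 'tcp_rot': array([-2.38448084, -2.0422322 ,  0.00417602]), 'wrist_force': array([ 0.27831306,  0.34258372, -2.5572984 ]), 'torque': array([ 0.02877614,  0.02006238, -0.00807976]), 'width': 0.24350405619258508}
```

View pics/wrist2.png

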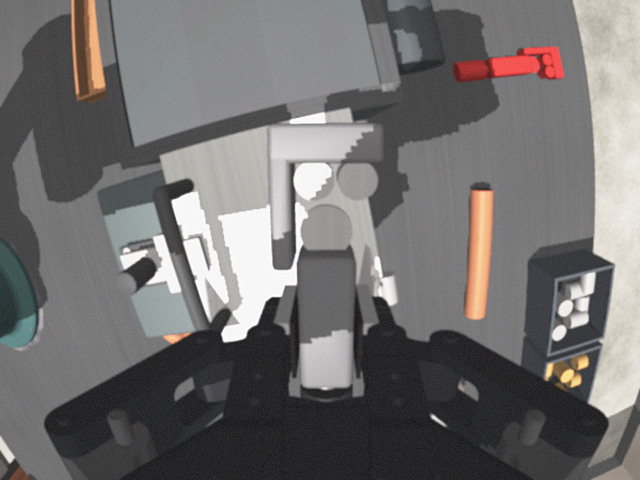

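>>> move_arm --deltas '[[[0,0,0],[0,0.1,0.5],1],[[0,0,0],[-0.4,0.5,0.5],1],[[0,0,0],[-0.71,0.92,0.5],1],[[0,0,0],[-0.71,0.92,0.5],1],[[0,0,0],[-0.71,0.92,0.5],1]]'

```text
time: 6.25
tool_pos: [0.5129, 0.1413, 0.328]
tcp_rot: [-2.385, -2.044, 0.003]
wrist_force: [0.6, -0.3, -3.0]
width: 0.239
```

>>> move_arm --deltas '[[[0,0,0.05],[-0.4,0.5,0],1],[[0,0,0.1],[-0.71,0.92,0],1],[[0,0,0.1],[-0.71,0.92,0],1],[[0,0,0.1],[-0.71,0.92,0],1]]'

```text
time: 6.75
tool_pos: [0.443, 0.2327, 0.3287]
tcp_rot: [2.219, 2.223, -0.002]
wrist_force: [-0.4, 0.2, -2.7]
width: 0.24
```

>>> move_arm --deltas '[[[0,0,0],[-0.4,0.5,0],1],[[0,0,0],[-0.71,0.92,0],1],[[0,0,0],[-0.71,0.92,0],1],[[0,0,0],[-0.71,0.92,0],1]]'

```text
time: 7.25
tool_pos: [0.3725, 0.3245, 0.329]
tcp_rot: [2.219, 2.222, -0.001]
wrist_force: [-0.0, -0.5, -2.6]
width: 0.243
```

>>> move_arm --deltas '[[[0,0,0],[0,0,-0.5],1],[[0,0,0],[0,0,-1],1],[[0,0,0],[0,0,-1],1],[[0,0,0],[0,0,-1],1]]'

```text
time: 7.75
tool_pos: [0.3731, 0.3252, 0.231]
tcp_rot: [2.22, 2.222, 0.003]
wrist_force: [-0.0, -0.4, -1.7]
width: 0.243
```

>>> move_arm --deltas '[[[0,0,0],[0,0,-0.5],1],[[0,0,0],[0,0,-1],1],[[0,0,0],[0,0,-1],1],[[0,0,0],[0,0,-1],1]]'

```text
time: 8.25
tool_pos: [0.3738, 0.327, 0.1327]
tcp_rot: [2.218, 2.224, 0.008]
wrist_force: [0.1, 0.2, -2.4]
width: 0.242
```

Run:
```python
from h import *
im,d,ci=snap('wrist','wrist3.png');s=status.read_state();print(s['q'],s['tool_pos'],s['width'])
```

```text
[ 6.68770020e-01  7.21284812e-03  2.08428136e+00 -2.28595368e-05
  1.04352136e+00  6.66244136e-01] [0.3740698  0.32733797 0.13320336] 0.2377115747681319
```

View pics/wrist3.png

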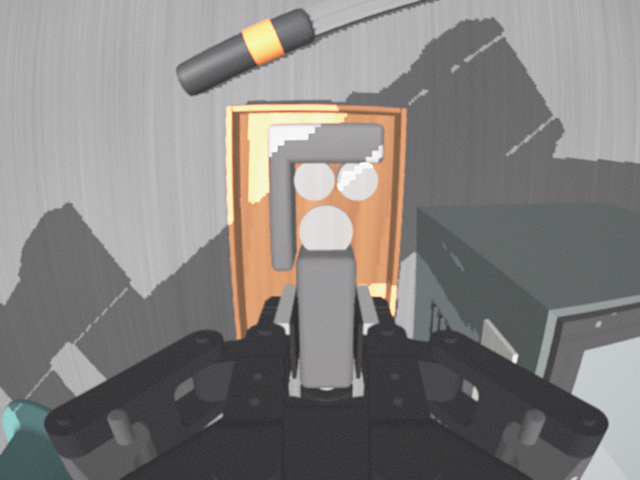

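>>> move_arm --deltas '[[[0,0,0],[0,0,-0.4],1],[[0,0,0],[0,0,-0.8],1],[[0,0,0],[0,0,-1],1],[[0,0,0],[0,0,-1],1]]'

```text
time: 8.8
tool_pos: [0.3722, 0.326, 0.0303]
tcp_rot: [2.218, 2.224, 0.001]
wrist_force: [0.4, 0.3, -2.9]
width: 0.242
```

>>> move_arm --deltas '[[[0,0,0],[0,0,-0.1],1],[[0,0,0],[0,0,-0.18],1],[[0,0,0],[0,0,-0.18],1],[[0,0,0],[0,0,-0.18],0.2],[[0,0,0],[0,0,-0.18],0],[[0,0,0],[0,0,-0.18],0],[[0,0,0],[0,0,-0.18],0]]'

```text
time: 9.68
tool_pos: [0.3716, 0.3256, 0.0116]
tcp_rot: [2.218, 2.224, 0.001]
wrist_force: [1.0, 1.4, -0.3]
width: 0.499
```

>>> move_arm --deltas '[[[0,0,0],[0,0,0.3],0],[[0,0,0],[0,0,0.8],0],[[0,0,0],[0,0,1],0],[[0,0,0],[0,0,1],0]]'

```text
time: 10.18
tool_pos: [0.3729, 0.3266, 0.1135]
tcp_rot: [2.218, 2.224, 0.008]
wrist_force: [0.1, 0.9, -0.8]
width: 0.503
```

>>> move_arm --deltas '[[[0,0,0],[0,0,0.5],1],[[0,0,0],[0,0,1],1],[[0,0,0],[0,0,1],1]]'

```text
time: 10.55
tool_pos: [0.3735, 0.3271, 0.2146]
tcp_rot: [2.218, 2.224, 0.011]
wrist_force: [-0.3, -0.1, -0.1]
width: 0.005
```

>>> move_arm --deltas '[[[0,0,0],[0,0,0.5],1],[[0,0,0],[0,0,1],1],[[0,0,0],[0,0,1],1]]'

```text
time: 10.92
tool_pos: [0.373, 0.3266, 0.3139]
tcp_rot: [2.218, 2.224, 0.009]
wrist_force: [-0.1, 0.1, 0.5]
width: -0.001
```

Run:
```python
from h import *
im,d,ci=snap('top','top2.png');s=status.read_state();print(s['q'],s['tool_pos'],s['width'],s['tcp_rot'])
P=pts(d,ci)
# cutter in tray
k=np.zeros_like(d,bool);k[300:355,178:258]=1
g=k&(im.max(2).astype(int)-im.min(2)<40)&(P[...,2]<.06)&(P[...,2]>.008);p=P[g];print(len(p),p.min(0),p.max(0),p.mean(0))
cv2.imwrite('pics/t2c.png',cv2.resize(im[170:370,160:460,::-1],None,fx=2.6,fy=2.6))
```

```text
[ 6.69064373e-01 -1.24902062e-01  1.87238818e+00  9.01243306e-06
  1.39295904e+00  6.66305858e-01] [0.37185558 0.32578611 0.31121145] 6.668960287656552e-05 [2.21828788e+00 2.22441199e+00 1.79157099e-03]
479 [0.30508961 0.22920185 0.00806697] [0.43086799 0.41720762 0.0362331 ] [0.36852349 0.31194837 0.02404102]
```

View pics/t2c.png

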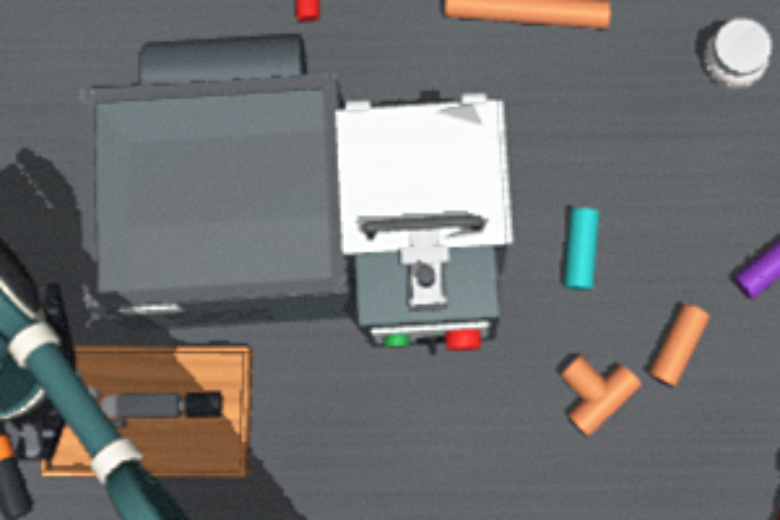

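Cutter lies in the tray. Next I'll locate the knob and handle, then head for the catch.

Run:
```python
from h import *
ci=camera_info('top')
print(pray(ci,[(323.5,274.6)],.235).round(4), pray(ci,[(301,257.5),(346,255.5)],.24).round(4))
```

```text
[[0.464 0.057 0.235]] [[0.5005 0.1044 0.24  ]
 [0.5037 0.0088 0.24  ]]
```

>>> move_arm --deltas '[[[0,0,-0.1],[0.15,-0.4,0],0],[[0,0,-0.2],[0.3,-0.9,0],0],[[0,0,-0.323],[0.3,-0.9,0],0],[[0,0,-0.323],[0.3,-0.9,0],0]]'

```text
time: 11.48
tool_pos: [0.4004, 0.2343, 0.308]
tcp_rot: [-2.705, -1.597, 0.008]
wrist_force: [-0.3, 0.0, 0.6]
width: 0.497
```

>>> move_arm --deltas '[[[0,0,-0.1],[0.15,-0.4,0],0],[[0,0,-0.2],[0.3,-0.9,0],0],[[0,0,-0.323],[0.3,-0.9,0],0],[[0,0,-0.323],[0.3,-0.9,0],0]]'

```text
time: 11.98
tool_pos: [0.4308, 0.1453, 0.3095]
tcp_rot: [-3.018, -0.873, 0.005]
wrist_force: [-0.3, 0.2, -0.2]
width: 0.501
```

>>> move_arm --deltas '[[[0,0,-0.1],[0.15,-0.4,0],0],[[0,0,-0.2],[0.3,-0.88,0],0],[[0,0,-0.323],[0.3,-0.88,0],0],[[0,0,-0.323],[0.3,-0.88,0],0]]'

```text
time: 12.48
tool_pos: [0.4611, 0.0579, 0.3103]
tcp_rot: [-3.14, -0.091, 0.003]
wrist_force: [-0.4, 0.5, -0.1]
width: 0.496
```

Run:
```python
from h import *
s=status.read_state();print(s['time'],s['tool_pos'],s['tcp_rot'],s['q'])
im,d,ci=snap('wrist','wrist4.png');np.savez('wrist4.npz',im=im,d=d,**{k:np.array(ci[k]) for k in('K','R','t')})
```

```text
12.475 [0.4610986  0.05787749 0.3102619 ] [-3.14002547e+00 -9.09590071e-02  2.76362320e-03] [ 7.10194134e-02 -1.82909379e-01  1.92393328e+00  3.27204999e-04
  1.40231626e+00  1.58384158e+00]
```

View pics/wrist4.png

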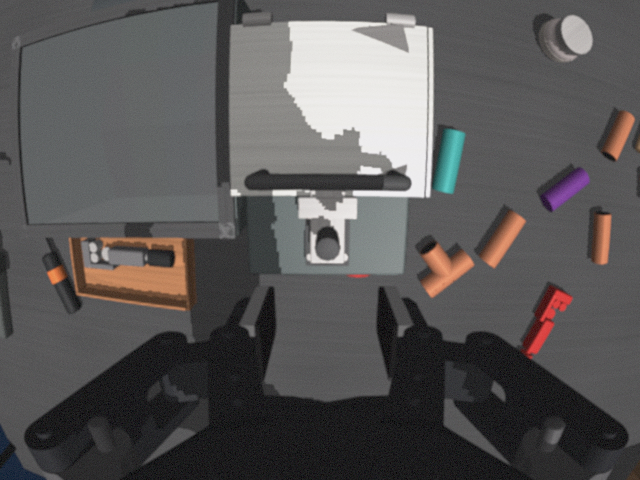

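The wrist view shows the knob at about (328,241), the handle at row 182, columns 250 to 408, and the cutter in the tray.

Run:
```python
from h import *
z=np.load('wrist4.npz')
print(wray(z,[(327,243)],.235).round(4),wray(z,[(252,180),(408,181)],.24).round(4),wray(z,[(231,194),(430,194)],.195).round(4))
```

```text
[[0.4673 0.0572 0.235 ]] [[0.5043 0.1032 0.24  ]
 [0.5091 0.0123 0.24  ]] [[ 0.4883  0.1273  0.195 ]
 [ 0.4969 -0.0154  0.195 ]]
```

>>> move_arm --deltas '[[[0,0,0],[0.055,-0.008,-0.4],0],[[0,0,0],[0.055,-0.008,-0.8],0],[[0,0,0],[0.055,-0.008,-1.0],0],[[0,0,0],[0.055,-0.008,-1.0],0]]' --grip_force 30

```text
time: 13.02
tool_pos: [0.465, 0.0576, 0.209]
tcp_rot: [3.14, 0.091, -0.008]
wrist_force: [-0.5, -0.2, -0.1]
width: 0.502
```

>>> move_arm --deltas '[[[0,0,0],[0,0,0],1],[[0,0,0],[0,0,0],1],[[0,0,0],[0,0,0],1],[[0,0,0],[0,0,0],1],[[0,0,0],[0,0,0],1]]'

```text
time: 13.65
tool_pos: [0.4679, 0.0574, 0.2129]
tcp_rot: [-3.139, -0.081, -0.004]
wrist_force: [-0.7, 4.9, 5.6]
width: 0.169
```

>>> move_arm --deltas '[[[0,0,0],[-0.1,-0.005,0],1],[[0,0,0],[-0.2,-0.01,0],1],[[0,0,0],[-0.3,-0.016,0],1],[[0,0,0],[-0.3,-0.016,0],1],[[0,0,0],[-0.3,-0.016,0],1]]'

```text
time: 14.28
tool_pos: [0.4422, 0.056, 0.213]
tcp_rot: [-3.138, -0.08, -0.021]
wrist_force: [14.2, 5.4, -4.9]
width: 0.176
```

>>> move_arm --deltas '[[[0,0,0],[0.015,0,0],1],[[0,0,0],[0.015,0,0],0],[[0,0,0],[0.015,0,0],0],[[0,0,0],[0.015,0,0.1],0],[[0,0,0],[0.015,0,0.5],0],[[0,0,0],[0.015,0,1],0],[[0,0,0],[0.015,0,1],0]]'

```text
time: 15.15
tool_pos: [0.4411, 0.055, 0.317]
tcp_rot: [-3.14, -0.081, -0.015]
wrist_force: [-0.5, 0.2, 0.1]
width: 0.502
```

Run:
```python
from h import *
s=status.read_state();print(s['time'],s['tool_pos'],s['tcp_rot'],s['wrist_force'])
im,d,ci=snap('wrist');np.savez('wrist5.npz',im=im,d=d,**{k:np.array(ci[k]) for k in('K','R','t')})
cv2.imwrite('pics/w5.png',cv2.resize(im[120:340,180:480,::-1],None,fx=2,fy=2))
```

```text
15.15 [0.44105178 0.05499825 0.31703217] [-3.14042958 -0.08062667 -0.01534607] [-0.48709126  0.19557612  0.07573894]
```

View pics/w5.png

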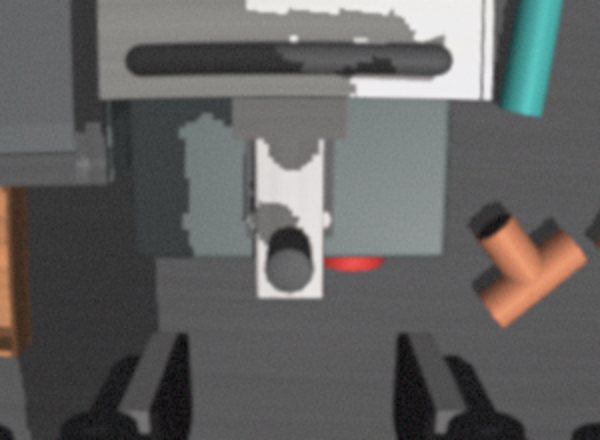

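Knob drawn back. It now hangs at about (325,251), with the tongue clear of the lid edge. Next I'll grip the handle.

Run:
```python
from h import *
z=np.load('wrist5.npz')
print(wray(z,[(325,251)],.235).round(4),wray(z,[(248,149),(401,150)],.24).round(4))
```

```text
[[0.441  0.0552 0.235 ]] [[0.5033 0.1045 0.24  ]
 [0.5073 0.0132 0.24  ]]
```

>>> move_arm --deltas '[[[0,0,0.15],[0.2,0.01,0],-0.2],[[0,0,0.3],[0.4,0.02,0],-0.2],[[0,0,0.45],[0.655,0.03,0],-0.2],[[0,0,0.6],[0.655,0.03,0],-0.2],[[0,0,0.7],[0.655,0.03,0],-0.2],[[0,0,0.8],[0.655,0.03,0],-0.2],[[0,0,0.9],[0.655,0.03,0],-0.2],[[0,0,1.0],[0.655,0.03,0],-0.2],[[0,0,1.0],[0.655,0.03,0],-0.2],[[0,0,1.0],[0.655,0.03,0],-0.2]]'

```text
time: 16.45
tool_pos: [0.503, 0.0579, 0.3098]
tcp_rot: [-2.163, -2.276, 0.003]
wrist_force: [0.6, 0.2, 0.4]
width: 0.598
```

Run:
```python
from h import *
s=status.read_state();print(s['time'],s['tool_pos'],s['tcp_rot'],s['q'],s['wrist_force'])
```

```text
16.45 [0.50304445 0.05786423 0.30984736] [-2.16341568 -2.27568101  0.00319881] [ 6.54356826e-02 -9.76883607e-02  1.85040466e+00 -1.55447557e-04
  1.39150764e+00  1.48941266e-02] [0.6045802  0.18804377 0.41639357]
```

>>> move_arm --deltas '[[[0,0,0],[0.025,0.005,-0.3],-0.2],[[0,0,0],[0.025,0.005,-0.7],-0.2],[[0,0,0],[0.025,0.005,-0.93],-0.2],[[0,0,0],[0.025,0.005,-0.93],-0.2],[[0,0,0],[0.025,0.005,-0.93],1],[[0,0,0],[0.025,0.005,-0.93],1],[[0,0,0],[0.025,0.005,-0.93],1],[[0,0,0],[0.025,0.005,-0.93],1],[[0,0,0],[0.025,0.005,-0.93],1],[[0,0,0],[0.025,0.005,-0.93],1]]' --grip_force 40

```text
time: 17.7
tool_pos: [0.5045, 0.0584, 0.2199]
tcp_rot: [-2.162, -2.276, 0.004]
wrist_force: [-8.1, -0.6, 7.3]
width: 0.104
```

>>> move_arm --deltas '[[[0,0,0],[0.05,0.003,0.108],1],[[0,0,0],[0.111,0.006,0.21],1],[[0,0,0],[0.182,0.009,0.305],1],[[0,0,0],[0.262,0.013,0.393],1],[[0,0,0],[0.35,0.018,0.472],1],[[0,0,0],[0.446,0.023,0.543],1],[[0,0,0],[0.549,0.028,0.603],1],[[0,0,0],[0.656,0.034,0.653],1],[[0,0.032,0],[0.758,0.039,0.692],1],[[0,0.064,0],[0.865,0.045,0.72],1],[[0,0.064,0],[0.865,0.045,0.72],1]]'

```text
time: 19.08
tool_pos: [0.5943, 0.0631, 0.294]
tcp_rot: [-2.114, -2.225, 0.103]
wrist_force: [-3.3, 0.7, 8.5]
width: 0.098
```

Run:
```python
from h import *
im,d,ci=snap('scene','sc6.png')
s=status.read_state();print(s['tool_pos'],s['tcp_rot'],s['q'],s['wrist_force'],s['width'])
cv2.imwrite('pics/s6.png',cv2.resize(im[150:350,180:480,::-1],None,fx=2.4,fy=2.4))
```

```text
[0.59433766 0.06315796 0.29399652] [-2.11410303 -2.22542147  0.102025  ] [0.06059948 0.15060737 1.62754409 0.00621446 1.46003247 0.00832083] [-1.75801549  0.36369118  8.04851911] 0.09650506349208424
```

View pics/s6.png

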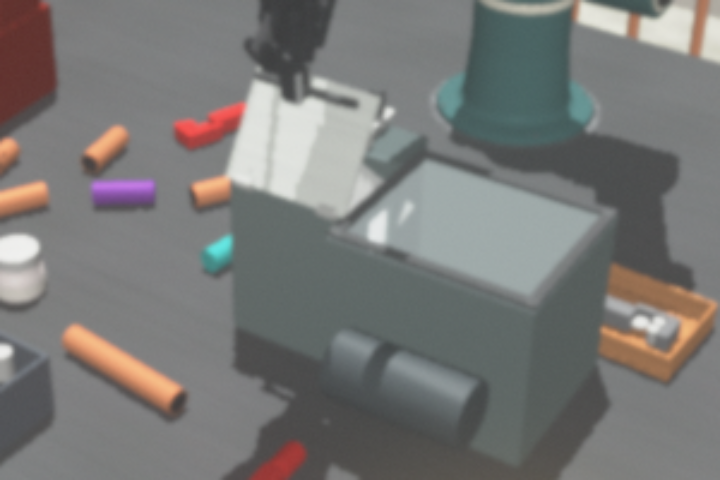

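The lid is about 1 rad open with the handle still in the grip. Continuing the arc.

>>> move_arm --deltas '[[[0,0.032,0],[0.108,0.005,0.016],1],[[0,0.064,0],[0.218,0.011,0.022],1],[[0,0.1,0],[0.325,0.016,0.016],1],[[0,0.14,0],[0.431,0.022,0.001],1],[[0,0.178,0],[0.536,0.027,-0.027],1],[[0,0.21,0],[0.638,0.032,-0.067],1],[[0,0.222,0],[0.7,0.035,-0.095],1],[[0,0.222,0],[0.72,0.036,-0.1],1],[[0,0.222,0],[0.72,0.036,-0.1],1]]'

```text
time: 20.25
tool_pos: [0.662, 0.0669, 0.2839]
tcp_rot: [-1.912, -2.014, 0.444]
wrist_force: [-11.4, 1.1, 8.5]
width: 0.094
```

Run:
```python
from h import *
s=status.read_state();print(s['tool_pos'],s['tcp_rot'],s['q'],s['wrist_force'],s['width'])
from scipy.spatial.transform import Rotation as R
G=s['tool_pos']-.019*R.from_rotvec(s['tcp_rot']).as_matrix()[:,2]
h=np.array([.5055+.11,.0,.19]);g=G-h;print(G,np.arctan2(45,-110)-np.arctan2(g[2],g[0]),np.hypot(g[0],g[2]))
```

```text
[0.66200377 0.06685171 0.28389167] [-1.91205095 -2.01360208  0.44425168] [5.14375854e-02 5.32146580e-01 1.20834643e+00 2.34652844e-02
 1.85693396e+00 1.11362911e-03] [-11.44222301   1.06036638   8.46454581] 0.09441860574746795
[0.67037787 0.0668546  0.30094671] 1.6418221664518593 0.1237770345392613
```

>>> move_arm --deltas '[[[0,0,0],[-0.03,0,0],0.45],[[0,0,0],[-0.03,0,0],0.45],[[0,0,0],[-0.03,0,0],0.45],[[0,0,0],[0.05,0,0.16],0.45],[[0,0,0],[0.15,0,0.38],0.45],[[0,0,0],[0.3,0,0.7],0.45],[[0,0,0],[0.4,0,0.95],0],[[0,0,0],[0.4,0,0.95],0]]'

```text
time: 21.25
tool_pos: [0.7062, 0.0666, 0.3773]
tcp_rot: [-1.92, -2.021, 0.433]
wrist_force: [0.3, 0.7, 0.6]
width: 0.502
```

>>> move_arm --deltas '[[[0,0,0],[-0.2,-0.4,0.3],0],[[0,0,0],[-0.5,-0.8,0.3],0],[[0,0,0],[-0.5,-0.8,0.3],0],[[0,0,0],[-0.5,-0.8,0.3],0]]'

```text
time: 21.75
tool_pos: [0.6545, -0.0133, 0.4041]
tcp_rot: [-1.916, -2.016, 0.438]
wrist_force: [1.0, 0.3, -0.4]
width: 0.501
```

>>> move_arm --deltas '[[[0,-0.1,0],[-0.5,-0.8,0],0],[[0,-0.143,0],[-0.5,-0.8,0],0],[[0,-0.143,0],[-0.5,-0.8,0],0]]'

```text
time: 22.12
tool_pos: [0.6038, -0.0941, 0.4058]
tcp_rot: [-2.048, -2.152, 0.23]
wrist_force: [-0.3, 1.4, 0.1]
width: 0.499
```

>>> move_arm --deltas '[[[0,-0.1,0],[-0.5,-0.8,0],0],[[0,-0.143,0],[-0.5,-0.8,0],0],[[0,-0.143,0],[-0.5,-0.8,0],0]]'

```text
time: 22.5
tool_pos: [0.5544, -0.1737, 0.4056]
tcp_rot: [2.165, 2.276, 0.001]
wrist_force: [0.1, 0.1, 0.8]
width: 0.498
```

>>> move_arm --deltas '[[[0,0,0],[-0.5,-0.8,0],0],[[0,0,0],[-0.5,-0.8,0],0],[[0,0,0],[-0.5,-0.8,0],0]]'

```text
time: 22.88
tool_pos: [0.5059, -0.2536, 0.4048]
tcp_rot: [-2.164, -2.276, -0.0]
wrist_force: [0.8, -0.4, -0.2]
width: 0.499
```

```bash
cat >> h.py <<'E'
def stubs():
    im,d,ci=snap('top'); P=pts(d,ci)
    hsv=cv2.cvtColor(im,cv2.COLOR_RGB2HSV); m=cv2.inRange(hsv,(3,110,100),(16,255,255))
    n,l,s,cc=cv2.connectedComponentsWithStats(m)
    for i in range(1,n):
        if s[i,4]>120:
            k=l==i; v,u=np.nonzero(k); w=pray(ci,np.c_[u,v],.018)
            r=cv2.minAreaRect((w[:,:2]*1000).astype(np.float32)); p=w[:,:2]-w[:,:2].mean(0)
            U=np.linalg.svd(p,full_matrices=0)[2][0]
            print(cc[i].round(),s[i,4],'xy',np.round(w[:,:2].mean(0),4),np.round(r[0]),np.round(r[1]),'axis deg',round(np.degrees(np.arctan2(U[1],U[0]))%180,1))
    return im,d,ci
E
python3 - <<'E'
from h import *
im,d,ci=stubs();cv2.imwrite('pics/top3.png',im[:,:,::-1])
s=status.read_state();print(s['time'],s['tool_pos'],s['tcp_rot'],s['q'])
im,d,ci=snap('wrist','wrist6.png');np.savez('wrist6.npz',im=im,d=d,**{k:np.array(ci[k]) for k in('K','R','t')})
E
```

```text
[490. 121.] 476 xy [ 0.8929 -0.3736] [ 902. -369.] [90. 80.] axis deg 119.7
[ 94. 175.] 995 xy [0.7624 0.6542] [765. 655.] [306.  23.] axis deg 14.3
[ 84. 178.] 987 xy [0.7555 0.6793] [759. 680.] [306.  23.] axis deg 14.3
[ 74. 180.] 978 xy [0.7496 0.7044] [753. 705.] [306.  22.] axis deg 14.3
[365. 173.] 607 xy [ 0.7563 -0.0462] [756. -40.] [162.  29.] axis deg 83.4
[533. 257.] 301 xy [ 0.5343 -0.4576] [ 532. -462.] [46. 51.] axis deg 138.4
[421. 302.] 345 xy [ 0.4246 -0.1766] [ 425. -177.] [26. 77.] axis deg 151.4
[218. 328.] 3192 xy [0.3666 0.3214] [368. 326.] [195. 119.] axis deg 89.6
[389. 321.] 470 xy [ 0.3801 -0.098 ] [385. -94.] [59. 71.] axis deg 122.8
22.925 [ 0.50638377 -0.25267864  0.40478042] [-2.16232349e+00 -2.27693972e+00 -1.57630005e-03] [-5.07679310e-01 -6.05601849e-04  1.58892361e+00  1.34961028e-03
  1.55448972e+00 -5.59328166e-01]
```

View pics/wrist6.png

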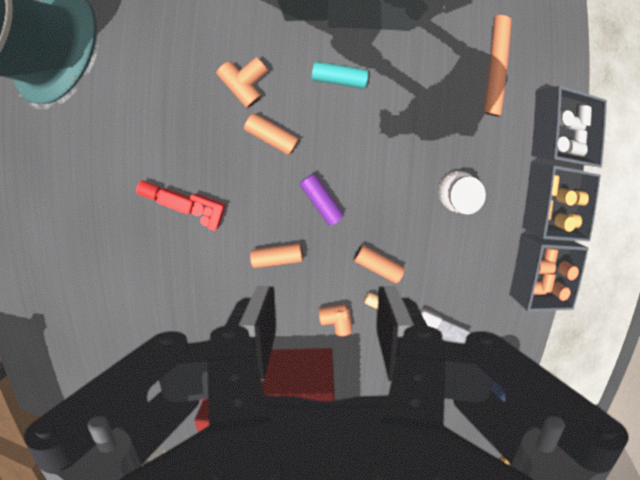

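The wrist view confirms exactly three short copper stubs, at (271,133), (276,255) and (379,263). I'll take the first one.

>>> move_arm --deltas '[[[0,0,0.11],[-0.4,0.4,-0.2],-0.3],[[0,0,0.22],[-0.81,0.755,-0.5],-0.3],[[0,0,0.33],[-0.81,0.755,-0.8],-0.3],[[0,0,0.44],[-0.81,0.755,-1],-0.3],[[0,0,0.55],[-0.81,0.755,-1],-0.3],[[0,0,0.649],[-0.81,0.755,-1],-0.3],[[0,0,0.649],[-0.81,0.755,-1],-0.3],[[0,0,0.649],[-0.81,0.755,-1],-0.3]]'

```text
time: 23.98
tool_pos: [0.4246, -0.1771, 0.3053]
tcp_rot: [-0.779, -3.043, -0.001]
wrist_force: [0.6, 1.0, -0.5]
width: 0.645
```

>>> move_arm --deltas '[[[0,0,0],[0,0,-0.5],-0.3],[[0,0,0],[0,0,-1],-0.3],[[0,0,0],[0,0,-1],-0.3],[[0,0,0],[0,0,-1],-0.3]]'

```text
time: 24.48
tool_pos: [0.425, -0.1782, 0.2071]
tcp_rot: [0.778, 3.042, -0.001]
wrist_force: [0.2, 0.2, 1.0]
width: 0.652
```

>>> move_arm --deltas '[[[0,0,0],[0,0,-0.5],-0.3],[[0,0,0],[0,0,-1],-0.3],[[0,0,0],[0,0,-1],-0.3],[[0,0,0],[0,0,-1],-0.3]]'

```text
time: 24.98
tool_pos: [0.4263, -0.179, 0.1084]
tcp_rot: [0.776, 3.039, -0.001]
wrist_force: [1.1, 0.8, 0.7]
width: 0.648
```

Run:
```python
from h import *
s=status.read_state();print(s['time'],s['tool_pos'],s['tcp_rot'],s['q'])
im,d,ci=snap('wrist','wrist7.png');np.savez('wrist7.npz',im=im,d=d,**{k:np.array(ci[k]) for k in('K','R','t')})
hsv=cv2.cvtColor(im,cv2.COLOR_RGB2HSV); m=cv2.inRange(hsv,(3,110,90),(16,255,255))
n,l,s,cc=cv2.connectedComponentsWithStats(m)
for i in range(1,n):
    if s[i,4]>200:
        v,u=np.nonzero(l==i);w=wray(ci,np.c_[u,v],.018)[:,:2];r=cv2.minAreaRect((w*1000).astype(np.float32));print(cc[i].round(),s[i,4],np.round(r[0]),np.round(r[1]),round(r[2]))
```

```text
24.975 [ 0.42631101 -0.17901868  0.10841988] [ 7.76243285e-01  3.03944412e+00 -1.46779336e-03] [-4.51444195e-01 -3.00474241e-02  2.17238781e+00  1.91225560e-06
  9.94566399e-01 -1.52215151e+00]
[369. 109.] 277 [ 364. -114.] [ 2. 69.] 43
[423.  97.] 302 [377. -69.] [36. 25.] 44
[414. 152.] 624 [ 408. -101.] [41. 27.] 46
[329. 257.] 2433 [ 426. -178.] [27. 79.] 62
[126. 327.] 459 [ 412. -361.] [24. 37.] 6
[620. 405.] 294 [753.  22.] [56. 33.] 23
[147. 456.] 295 [ 540. -457.] [15. 70.] 17
```

>>> move_arm --deltas '[[[0,0,0],[0.01,0,-0.4],-0.3],[[0,0,0],[0.01,0,-0.8],-0.3],[[0,0,0],[0.01,0,-1],-0.3],[[0,0,0],[0.01,0,-1],-0.3],[[0,0,0],[0.01,0,-1],1],[[0,0,0],[0.01,0,-1],1],[[0,0,0],[0.01,0,-1],1],[[0,0,0],[0.01,0,-1],1],[[0,0,0],[0.01,0,-1],1]]' --grip_force 60

```text
time: 26.15
tool_pos: [0.4273, -0.179, 0.0078]
tcp_rot: [0.776, 3.039, -0.002]
wrist_force: [-0.8, 0.2, 6.5]
width: 0.312
```

>>> move_arm --deltas '[[[0,0,0],[0,0,0.4],1],[[0,0,0],[0,0,1],1],[[0,0,0],[0,0,1],1]]'

```text
time: 26.52
tool_pos: [0.4298, -0.1803, 0.1119]
tcp_rot: [0.774, 3.031, -0.004]
wrist_force: [-0.2, -0.5, 0.0]
width: 0.308
```

>>> move_arm --deltas '[[[0,0,-0.1],[0,0,0.5],1],[[0,0,-0.2],[0,0,1],1],[[0,0,-0.3],[0,0,1],1],[[0,0,-0.3],[0,0,1],1]]'

```text
time: 27.02
tool_pos: [0.4249, -0.1778, 0.2056]
tcp_rot: [1.464, 2.779, 0.0]
wrist_force: [-0.2, 0.6, -1.2]
width: 0.31
```

>>> move_arm --deltas '[[[0,0,-0.1],[0,0,0.5],1],[[0,0,-0.2],[0,0,1],1],[[0,0,-0.349],[0,0,1],1],[[0,0,-0.349],[0,0,1],1]]'

```text
time: 27.52
tool_pos: [0.4246, -0.1777, 0.3047]
tcp_rot: [-2.162, -2.278, 0.0]
wrist_force: [0.4, -1.0, -1.5]
width: 0.304
```

Run:
```python
from h import *
s=status.read_state();print(s['time'],s['tool_pos'],s['tcp_rot'],s['q'],s['width'],s['wrist_force'])
im,d,ci=snap('wrist','wrist8.png')
```

```text
27.525 [ 0.42461946 -0.17773582  0.30472129] [-2.16213364e+00 -2.27802755e+00  4.17114293e-04] [-4.50542246e-01 -1.90532299e-01  1.94019647e+00  6.93997222e-06
  1.39282398e+00 -5.02734198e-01] 0.30414734672698346 [ 0.40174542 -0.96892606 -1.48363357]
```

View pics/wrist8.png

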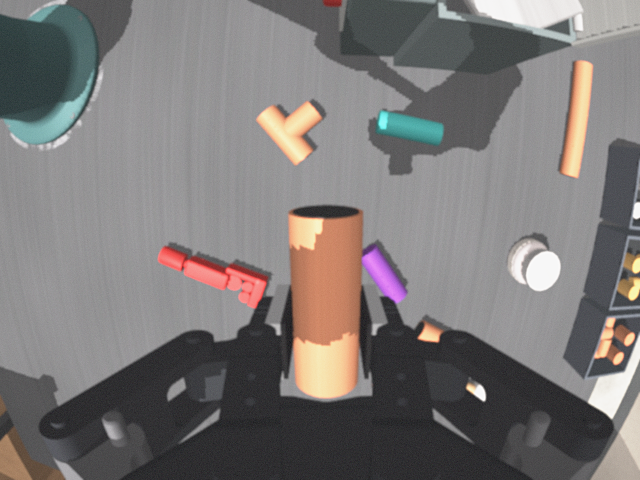

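>>> move_arm --deltas '[[[0,0,0],[0.2,0.4,0],1],[[0,0,0],[0.427,0.745,0],1],[[0,0,0],[0.427,0.745,0],1]]'

```text
time: 27.95
tool_pos: [0.4678, -0.1013, 0.3036]
tcp_rot: [-2.154, -2.283, 0.001]
wrist_force: [-0.4, -0.8, -0.8]
width: 0.308
```

>>> move_arm --deltas '[[[0,0,0],[0.2,0.4,0],1],[[0,-0.06,0],[0.427,0.745,0],1],[[0,-0.06,0],[0.427,0.745,0],1]]'

```text
time: 28.32
tool_pos: [0.5095, -0.0277, 0.304]
tcp_rot: [2.111, 2.233, 0.098]
wrist_force: [-0.2, -0.5, -0.5]
width: 0.309
```

>>> move_arm --deltas '[[[0,-0.03,0],[0.2,0.4,0],1],[[0,-0.06,0],[0.427,0.745,0],1],[[0,-0.06,0],[0.427,0.745,0],1],[[0,-0.06,0],[0.427,0.745,0],1]]'

```text
time: 28.82
tool_pos: [0.5523, 0.0443, 0.3045]
tcp_rot: [2.065, 2.176, 0.191]
wrist_force: [-1.4, -0.8, -1.3]
width: 0.308
```

Run:
```python
from h import *
s=status.read_state();print(s['time'],s['tool_pos'],s['tcp_rot'],s['q'],s['width'])
im,d,ci=snap('wrist','wrist9.png');np.savez('wrist9.npz',im=im,d=d,**{k:np.array(ci[k]) for k in('K','R','t')})
```

```text
28.825 [0.55226024 0.04430534 0.30447632] [2.0653654  2.17553473 0.19113392] [ 0.04066809 -0.12796687  1.89799732 -0.00957189  1.18579681 -0.0085074 ] 0.3082160563722092
```

View pics/wrist9.png

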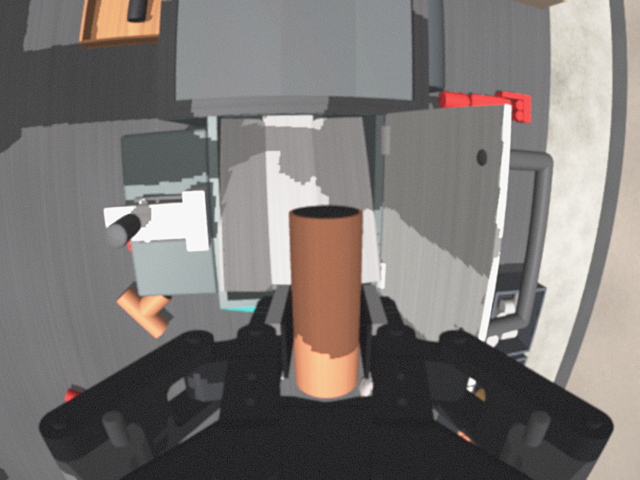

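The wrist view shows the open hopper with its rim corners at about (215,118), (382,118) and (220,305). The stub is lengthwise above the slide.

Run:
```python
from h import *
z=np.load('wrist9.npz')
print(wray(z,[(217,118),(380,118),(220,305),(382,286)],.19).round(4))
```

```text
[[ 0.4962  0.1248  0.19  ]
 [ 0.6091  0.1302  0.19  ]
 [ 0.4967 -0.0103  0.19  ]
 [ 0.6218  0.0028  0.19  ]]
```

>>> move_arm --deltas '[[[0,0,0],[0,0.01,-0.3],1],[[0,0,0],[0,0.01,-0.6],1],[[0,0,0],[0,0.01,-0.9],1],[[0,0,0],[0,0.01,-1],1],[[0,0,0],[0,0.01,-1],1]]'

```text
time: 29.5
tool_pos: [0.5526, 0.0458, 0.2049]
tcp_rot: [2.067, 2.174, 0.193]
wrist_force: [-0.7, -0.3, -0.1]
width: 0.314
```

>>> move_arm --deltas '[[[0,0,0],[0,0,-0.17],1],[[0,0,0],[0,0,-0.17],1],[[0,0,0],[0,0,-0.17],1],[[0,0,0],[0,0,-0.17],0.1],[[0,0,0],[0,0,-0.17],0.1],[[0,0,0],[0,0,-0.17],0.1],[[0,0,0],[0,0,-0.17],0.1],[[0,0,0],[0,0,0.2],0.1],[[0,0,0],[0,0,0.6],0.1],[[0,0,0],[0,0,1],0.1],[[0,0,0],[0,0,1],0.1]]'

```text
time: 30.88
tool_pos: [0.5555, 0.0468, 0.3105]
tcp_rot: [2.06, 2.169, 0.204]
wrist_force: [0.6, -0.2, -0.2]
width: 0.453
```

Run:
```python
from h import *
s=status.read_state();print(s['time'],s['tool_pos'],s['tcp_rot'],s['width'],s['wrist_force'])
im,d,ci=snap('wrist');im2,_,c2=snap('top')
a=im[80:330,160:430]; b=cv2.resize(im2[180:310,180:370],None,fx=2,fy=2)
o=np.zeros((260,270+380,3),np.uint8);o[:250,:270]=a;o[:260,270:]=b;cv2.imwrite('pics/w10.png',o[:,:,::-1])
```

```text
30.875 [0.55554141 0.04675134 0.31050474] [2.06049393 2.16940313 0.20430959] 0.45258352989389167 [ 0.5660158  -0.18180715 -0.20265633]
```

View pics/w10.png

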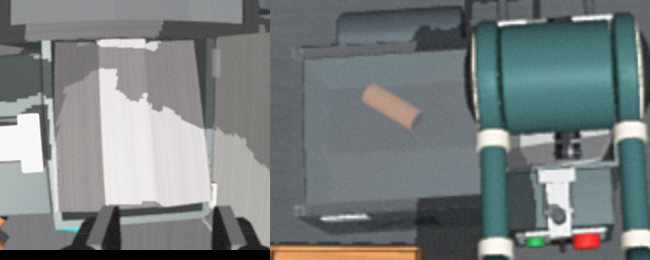

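First stub lies in the tub (top view). Now heading for the second.

>>> move_arm --deltas '[[[0,0.06,0],[-0.1,-0.4,0],-0.3],[[0,0.12,0],[-0.228,-0.81,0],-0.3],[[0,0.12,0],[-0.228,-0.81,0],-0.3],[[0,0.12,0],[-0.228,-0.81,0],-0.3]]'

```text
time: 31.48
tool_pos: [0.5296, -0.0341, 0.3035]
tcp_rot: [-2.163, -2.275, 0.002]
wrist_force: [0.7, 1.1, 0.7]
width: 0.65
```

>>> move_arm --deltas '[[[0,0,-0.11],[-0.1,-0.4,0],-0.3],[[0,0,-0.22],[-0.228,-0.81,0],-0.3],[[0,0,-0.22],[-0.228,-0.81,0],-0.3]]'

```text
time: 31.85
tool_pos: [0.5064, -0.1162, 0.3047]
tcp_rot: [-2.525, -1.869, 0.001]
wrist_force: [0.5, -0.2, -0.4]
width: 0.651
```

>>> move_arm --deltas '[[[0,0,-0.11],[-0.1,-0.4,0],-0.3],[[0,0,-0.22],[-0.228,-0.81,0],-0.3],[[0,0,-0.22],[-0.228,-0.81,0],-0.3]]'

```text
time: 32.22
tool_pos: [0.4842, -0.1968, 0.3049]
tcp_rot: [-2.808, -1.409, 0.0]
wrist_force: [-0.8, 0.8, 0.5]
width: 0.652
```

>>> move_arm --deltas '[[[0,0,-0.11],[-0.1,-0.4,0],-0.3],[[0,0,-0.22],[-0.228,-0.81,0],-0.3],[[0,0,-0.22],[-0.228,-0.81,0],-0.3]]'

```text
time: 32.6
tool_pos: [0.4618, -0.2775, 0.3049]
tcp_rot: [-3.007, -0.907, -0.0]
wrist_force: [-0.6, 0.4, -0.5]
width: 0.649
```

>>> move_arm --deltas '[[[0,0,-0.11],[-0.1,-0.4,0],-0.3],[[0,0,-0.22],[-0.228,-0.81,-0.5],-0.3],[[0,0,-0.25],[-0.228,-0.81,-1],-0.3],[[0,0,-0.25],[-0.228,-0.81,-1],-0.3]]'

```text
time: 33.1
tool_pos: [0.4368, -0.3541, 0.1999]
tcp_rot: [-3.117, -0.307, 0.011]
wrist_force: [-0.7, 0.3, -0.2]
width: 0.652
```

```bash
cat >> h.py <<'E'
def wst():
    s=status.read_state();print(s['time'],s['tool_pos'].round(4),s['tcp_rot'].round(3),s['q'].round(3),round(s['width'],3))
    T=cv2.Rodrigues(s['tcp_rot'])[0];print('jaw deg',round(np.degrees(np.arctan2(T[1,1],T[0,1])),1))
    im,d,ci=snap('wrist')
    hsv=cv2.cvtColor(im,cv2.COLOR_RGB2HSV); m=cv2.inRange(hsv,(3,110,80),(16,255,255))
    n,l,s,cc=cv2.connectedComponentsWithStats(m)
    for i in range(1,n):
        if s[i,4]>200:
            v,u=np.nonzero(l==i);w=wray(ci,np.c_[u,v],.018)[:,:2];r=cv2.minAreaRect((w*1000).astype(np.float32))
            U=np.linalg.svd(w-w.mean(0),full_matrices=0)[2][0]
            print(cc[i].round(),s[i,4],np.round(r[0]),np.round(r[1]),'axis',round(np.degrees(np.arctan2(U[1],U[0]))%180,1))
E
python3 -c "
from h import *
wst()"
```

```text
33.1 [ 0.4368 -0.3541  0.1999] [-3.117 -0.307  0.011] [-7.260e-01  8.200e-02  1.875e+00  1.000e-03  1.196e+00  6.480e-01] 0.652
jaw deg -78.7
[368.  48.] 494 [ 593. -364.] [27. 76.] axis 155.3
[450. 131.] 521 [ 540. -450.] [32. 64.] axis 155.9
[320. 210.] 355 [ 439. -347.] [25. 79.] axis 5.3
[ 78. 211.] 751 [386. -94.] [62. 71.] axis 62.8
```

```bash
python3 -c "
from h import *
im,d,ci=snap('wrist');im2,_,_=stubs()
a=im[120:330,220:420];b=cv2.resize(im2[200:340,390:560],None,fx=2,fy=2)
o=np.zeros((280,540,3),np.uint8);o[:210,:200]=a;o[:,200:]=b;cv2.imwrite('pics/w11.png',o[:,:,::-1])"
```

```text
[490. 121.] 475 xy [ 0.8929 -0.3735] [ 902. -368.] [88. 80.] axis deg 119.4
[ 94. 175.] 995 xy [0.7622 0.6541] [765. 655.] [306.  23.] axis deg 14.3
[ 84. 177.] 988 xy [0.7559 0.6794] [759. 680.] [306.  23.] axis deg 14.3
[ 74. 180.] 975 xy [0.7497 0.7044] [752. 705.] [306.  23.] axis deg 14.3
[365. 173.] 613 xy [ 0.7563 -0.0461] [756. -40.] [162.  28.] axis deg 83.2
[493. 234.] 324 xy [ 0.5936 -0.363 ] [ 594. -363.] [27. 78.] axis deg 153.8
[493. 293.] 262 xy [ 0.4439 -0.3537] [ 443. -356.] [67. 27.] axis deg 8.5
[217. 328.] 3135 xy [0.3667 0.3227] [368. 326.] [194. 119.] axis deg 89.9
[390. 321.] 461 xy [ 0.3796 -0.0987] [384. -94.] [58. 71.] axis deg 127.9
```

View pics/w11.png

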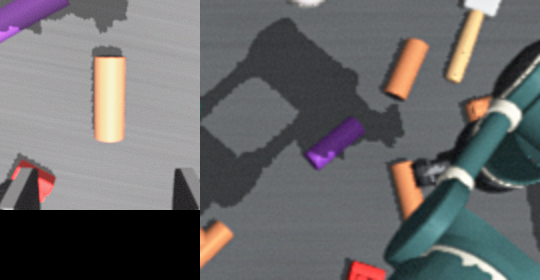

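```bash
sed -i 's/(3,110,80),(16,255,255)/(3,70,80),(20,255,255)/' h.py; python3 -c "
from h import *
wst()"
```

```text
33.25 [ 0.4409 -0.3579  0.2076] [3.125 0.308 0.004] [-7.260e-01  7.700e-02  1.866e+00  1.000e-03  1.196e+00  6.480e-01] 0.654
jaw deg -78.8
[438.  50.] 304 [ 622. -437.] [19. 97.] axis 160.4
[364.  54.] 1380 [ 595. -364.] [28. 81.] axis 153.9
[449. 139.] 1151 [ 533. -463.] [49. 54.] axis 137.2
[324. 219.] 1229 [ 435. -359.] [79. 28.] axis 10.4
[ 78. 223.] 1304 [384. -92.] [64. 86.] axis 29.2
```

>>> move_arm --deltas '[[[0,0,0],[-0.02,0,-0.5],-0.3],[[0,0,0],[-0.02,0,-1],-0.3],[[0,0,0],[-0.02,0,-1],-0.3]]'

```text
time: 33.67
tool_pos: [0.4358, -0.3563, 0.1036]
tcp_rot: [-3.123, -0.304, 0.006]
wrist_force: [-0.5, 0.8, 0.6]
width: 0.649
```

>>> move_arm --deltas '[[[0,0,0],[0,0,-0.4],-0.3],[[0,0,0],[0,0,-0.8],-0.3],[[0,0,0],[0,0,-1],-0.3],[[0,0,0],[0,0,-1],-0.3],[[0,0,0],[0,0,-1],1],[[0,0,0],[0,0,-1],1],[[0,0,0],[0,0,-1],1],[[0,0,0],[0,0,-1],1],[[0,0,0],[0,0,-1],1]]'

```text
time: 34.8
tool_pos: [0.4393, -0.3602, 0.0085]
tcp_rot: [3.123, 0.302, 0.006]
wrist_force: [0.3, 0.9, 7.4]
width: 0.305
```

>>> move_arm --deltas '[[[0,0,0],[0,0,0.4],1],[[0,0,0],[0,0,1],1],[[0,0,0],[0,0,1],1]]'

```text
time: 35.17
tool_pos: [0.4412, -0.3621, 0.1129]
tcp_rot: [3.117, 0.302, 0.015]
wrist_force: [0.4, -0.3, 0.2]
width: 0.307
```

>>> move_arm --deltas '[[[0,0,0],[0,0,0.5],1],[[0,0,0],[0,0,1],1],[[0,0,0],[0,0,1],1]]'

```text
time: 35.55
tool_pos: [0.4395, -0.3607, 0.2109]
tcp_rot: [3.119, 0.302, 0.011]
wrist_force: [0.7, 0.1, -0.9]
width: 0.307
```

>>> move_arm --deltas '[[[0,0,0.1],[0,0,0.5],1],[[0,0,0.2],[0,0.2,1],1],[[0,0,0.23],[0.228,0.8,1],1],[[0,0,0.23],[0.228,0.8,1],1],[[0,0,0.23],[0.228,0.8,1],1]]'

```text
time: 36.17
tool_pos: [0.4592, -0.2778, 0.3038]
tcp_rot: [-3.02, -0.861, 0.003]
wrist_force: [-0.2, -0.8, -0.5]
width: 0.307
```

```bash
python3 -c "
from h import *
wst()"
```

```text
36.175 [ 0.4592 -0.2778  0.3038] [-3.02e+00 -8.61e-01  3.00e-03] [-5.900e-01 -3.500e-02  1.803e+00 -1.000e-03  1.376e+00  4.260e-01] 0.307
jaw deg -58.2
[  5. 100.] 402 [341. 232.] [40. 63.] axis 18.5
[446. 142.] 934 [ 595. -364.] [29. 81.] axis 153.0
[498. 157.] 239 [ 623. -431.] [17. 96.] axis 159.1
[169. 178.] 1087 [384. -92.] [62. 79.] axis 150.0
[478. 224.] 764 [ 533. -464.] [50. 58.] axis 133.0
[326. 301.] 9141 [ 321. -363.] [268.  90.] axis 31.6
[635. 322.] 228 [ 567. -846.] [72. 37.] axis 66.9
```

>>> move_arm --deltas '[[[0,0,0.11],[0.1,0.4,0],1],[[0,0,0.22],[0.234,0.81,0],1],[[0,0,0.25],[0.234,0.81,0],1],[[0,0,0.25],[0.234,0.81,0],1]]'

```text
time: 36.72
tool_pos: [0.4828, -0.198, 0.3043]
tcp_rot: [-2.796, -1.43, 0.002]
wrist_force: [0.6, 0.2, -0.9]
width: 0.306
```

>>> move_arm --deltas '[[[0,0,0.11],[0.1,0.4,0],1],[[0,0,0.22],[0.234,0.81,0],1],[[0,0,0.25],[0.234,0.81,0],1],[[0,0,0.25],[0.234,0.81,0],1]]'

```text
time: 37.22
tool_pos: [0.5064, -0.117, 0.3047]
tcp_rot: [-2.465, -1.947, 0.001]
wrist_force: [-0.2, -0.3, -0.1]
width: 0.307
```

>>> move_arm --deltas '[[[0,0,0.1],[0.1,0.4,0],1],[[0,0,0.18],[0.234,0.81,0],1],[[0,0,0.18],[0.234,0.81,0],1],[[0,0,0.18],[0.234,0.81,0],1]]'

```text
time: 37.72
tool_pos: [0.5298, -0.0365, 0.3049]
tcp_rot: [-2.166, -2.275, 0.002]
wrist_force: [-0.6, -1.3, -1.2]
width: 0.306
```

>>> move_arm --deltas '[[[0,-0.06,0],[0.1,0.4,0],1],[[0,-0.12,0],[0.234,0.81,0],1],[[0,-0.12,0],[0.234,0.81,0],1],[[0,-0.12,0],[0.234,0.81,0],1]]'

```text
time: 38.22
tool_pos: [0.5532, 0.0443, 0.3053]
tcp_rot: [2.067, 2.173, 0.193]
wrist_force: [0.3, -0.2, -0.3]
width: 0.306
```

```bash
python3 -c "
from h import *
wst()"
```

```text
38.225 [0.5532 0.0443 0.3053] [2.067 2.173 0.193] [ 0.04  -0.128  1.896 -0.009  1.185 -0.007] 0.306
jaw deg 2.9
[116.  24.] 3261 [351. 257.] [ 66. 106.] axis 169.0
[326. 313.] 11300 [ 618. -124.] [ 94. 275.] axis 93.6
[144. 311.] 1449 [385. -97.] [59. 74.] axis 136.4
```

>>> move_arm --deltas '[[[0,0,0],[0,0.01,-0.3],1],[[0,0,0],[0,0.01,-0.6],1],[[0,0,0],[0,0.01,-0.9],1],[[0,0,0],[0,0.01,-1],1],[[0,0,0],[0,0.01,-1],1]]'

```text
time: 38.9
tool_pos: [0.5533, 0.0457, 0.2048]
tcp_rot: [2.067, 2.174, 0.193]
wrist_force: [-0.7, -0.1, -0.2]
width: 0.307
```

>>> move_arm --deltas '[[[0,0,0],[0,0,-0.17],1],[[0,0,0],[0,0,-0.17],1],[[0,0,0],[0,0,-0.17],1],[[0,0,0],[0,0,-0.17],0.1],[[0,0,0],[0,0,-0.17],0.1],[[0,0,0],[0,0,-0.17],0.1],[[0,0,0],[0,0,-0.17],0.1],[[0,0,0],[0,0,0.2],0.1],[[0,0,0],[0,0,0.6],0.1],[[0,0,0],[0,0,1],0.1],[[0,0,0],[0,0,1],0.1]]'

```text
time: 40.28
tool_pos: [0.556, 0.0467, 0.3105]
tcp_rot: [2.061, 2.169, 0.204]
wrist_force: [1.0, -0.7, 0.9]
width: 0.452
```

```bash
cat >> h.py <<'E'
def tub(f=None):
    im,d,ci=snap('top',f); hsv=cv2.cvtColor(im,cv2.COLOR_RGB2HSV)
    m=cv2.inRange(hsv,(0,50,90),(20,255,255)); m[:,:190]=0; m[:,300:]=0; m[:200]=0; m[295:]=0
    n,l,s,cc=cv2.connectedComponentsWithStats(m)
    for i in range(1,n):
        if s[i,4]>60: print('tub',cc[i].round(),s[i,4],s[i,:4],pray(ci,[cc[i]],.055).round(3))
E
python3 -c "
from h import *
tub()
s=status.read_state();print(s['tool_pos'],s['width'])"
```

```text
tub [248. 232.] 633 [228 222  41  24] [[0.597 0.246 0.055]]
[0.55455878 0.04666008 0.30773067] 0.45581118359448614
```

The tub blob is about two stubs in area (633 px against roughly 330 each). On to the third.

>>> move_arm --deltas '[[[0,0.06,0],[0,-0.4,0],-0.3],[[0,0.12,0],[0.04,-0.82,0],-0.3],[[0,0.12,0],[0.04,-0.82,0],-0.3],[[0,0.12,0],[0.04,-0.82,0],-0.3]]'

```text
time: 40.83
tool_pos: [0.5567, -0.0351, 0.3035]
tcp_rot: [-2.163, -2.275, 0.002]
wrist_force: [0.1, -0.6, 0.0]
width: 0.653
```

>>> move_arm --deltas '[[[0,0,0.1],[0.05,-0.4,0],-0.3],[[0,0,0.17],[0.09,-0.82,0],-0.3],[[0,0,0.17],[0.09,-0.82,0],-0.3]]'

```text
time: 41.2
tool_pos: [0.5658, -0.1183, 0.3047]
tcp_rot: [-1.843, -2.544, 0.001]
wrist_force: [-0.7, 0.4, 0.5]
width: 0.65
```

>>> move_arm --deltas '[[[0,0,0.1],[0.05,-0.4,0],-0.3],[[0,0,0.17],[0.09,-0.82,0],-0.3],[[0,0,0.17],[0.09,-0.82,0],-0.3]]'

```text
time: 41.58
tool_pos: [0.5751, -0.1998, 0.3048]
tcp_rot: [-1.489, -2.766, 0.0]
wrist_force: [0.1, 0.7, 0.2]
width: 0.653
```

>>> move_arm --deltas '[[[0,0,0.1],[0.05,-0.4,0],-0.3],[[0,0,0.17],[0.09,-0.82,0],-0.3],[[0,0,0.17],[0.09,-0.82,0],-0.3]]'

```text
time: 41.95
tool_pos: [0.5844, -0.2814, 0.3048]
tcp_rot: [-1.107, -2.939, -0.001]
wrist_force: [-0.4, 0.1, 0.1]
width: 0.645
```

>>> move_arm --deltas '[[[0,0,0.1],[0.05,-0.4,-0.3],-0.3],[[0,0,0.17],[0.09,-0.82,-0.7],-0.3],[[0,0,0.17],[0.09,-0.82,-1],-0.3],[[0,0,0.17],[0.09,-0.82,-1],-0.3],[[0,0,0.17],[0.09,-0.82,-1],-0.3]]'

```text
time: 42.58
tool_pos: [0.5944, -0.3618, 0.2068]
tcp_rot: [0.701, 3.061, 0.0]
wrist_force: [0.4, 0.0, 0.5]
width: 0.645
```

```bash
python3 -c "
from h import *
wst();tub()"
```

```text
42.575 [ 0.5944 -0.3618  0.2068] [0.701 3.061 0.   ] [-5.830e-01  3.160e-01  1.582e+00  1.000e-03  1.241e+00 -1.703e+00] 0.645
jaw deg 64.2
[208. 202.] 1284 [ 533. -464.] [50. 55.] axis 140.1
[325. 213.] 1643 [ 595. -364.] [28. 80.] axis 153.7
[609. 232.] 999 [753. -73.] [110.  33.] axis 84.3
[273. 267.] 377 [ 623. -431.] [17. 96.] axis 158.6
[ 19. 406.] 4237 [  705. -1059.] [116. 550.] axis 115.3
tub [248. 231.] 621 [228 221  41  22] [[0.6   0.247 0.055]]
```

>>> move_arm --deltas '[[[0,0,0],[0.005,-0.01,-0.5],0],[[0,0,0],[0.005,-0.01,-1],0],[[0,0,0],[0.005,-0.01,-1],0]]'

```text
time: 43.05
tool_pos: [0.5913, -0.362, 0.1017]
tcp_rot: [-0.701, -3.055, -0.005]
wrist_force: [-0.4, 0.2, -0.4]
width: 0.5
```

>>> move_arm --deltas '[[[0,0,0],[0,0,-0.4],0],[[0,0,0],[0,0,-0.8],0],[[0,0,0],[0,0,-1],0],[[0,0,0],[0,0,-1],0],[[0,0,0],[0,0,-1],1],[[0,0,0],[0,0,-1],1],[[0,0,0],[0,0,-1],1],[[0,0,0],[0,0,-1],1],[[0,0,0],[0,0,-1],1]]'

```text
time: 44.18
tool_pos: [0.5958, -0.3656, 0.0081]
tcp_rot: [0.702, 3.058, -0.002]
wrist_force: [-0.4, 0.5, 6.4]
width: 0.308
```

>>> move_arm --deltas '[[[0,0,0],[0,0,0.4],1],[[0,0,0],[0,0,1],1],[[0,0,0],[0,0,1],1]]'

```text
time: 44.55
tool_pos: [0.5984, -0.3673, 0.1134]
tcp_rot: [0.7, 3.049, -0.008]
wrist_force: [0.2, -0.8, 0.0]
width: 0.312
```

>>> move_arm --deltas '[[[0,0,0],[0,0,0.5],1],[[0,0,0],[0,0,1],1],[[0,0,0],[0,0,1],1]]'

```text
time: 44.92
tool_pos: [0.5967, -0.3662, 0.2116]
tcp_rot: [0.701, 3.052, -0.006]
wrist_force: [0.0, 0.1, -0.3]
width: 0.305
```

>>> move_arm --deltas '[[[0,0,-0.1],[0,0.2,0.5],1],[[0,0,-0.17],[-0.05,0.5,1],1],[[0,0,-0.17],[-0.09,0.8,1],1],[[0,0,-0.17],[-0.09,0.8,1],1],[[0,0,-0.17],[-0.09,0.8,1],1]]'

```text
time: 45.55
tool_pos: [0.5842, -0.2844, 0.3033]
tcp_rot: [-1.103, -2.939, 0.0]
wrist_force: [-0.1, -0.1, -1.5]
width: 0.308
```

```bash
python3 -c "
from h import *
wst()"
```

```text
45.55 [ 0.5842 -0.2844  0.3033] [-1.103 -2.939  0.   ] [-4.910e-01  1.840e-01  1.569e+00 -1.000e-03  1.391e+00 -1.344e+00] 0.308
jaw deg 48.9
[550. 182.] 2280 [757. -37.] [171.  32.] axis 84.3
[326. 303.] 11745 [ 696. -382.] [ 90. 273.] axis 138.4
[197. 261.] 1053 [ 532. -464.] [50. 58.] axis 133.7
[252. 285.] 258 [ 607. -431.] [21. 64.] axis 150.3
[503. 344.] 345 [ 916. -227.] [41. 82.] axis 2.9
```

>>> move_arm --deltas '[[[0,0,-0.1],[-0.05,0.4,0],1],[[0,0,-0.17],[-0.078,0.82,0],1],[[0,0,-0.17],[-0.078,0.82,0],1],[[0,0,-0.17],[-0.078,0.82,0],1]]'

```text
time: 46.1
tool_pos: [0.577, -0.2033, 0.3044]
tcp_rot: [-1.485, -2.768, 0.001]
wrist_force: [0.2, -0.0, 0.4]
width: 0.309
```

>>> move_arm --deltas '[[[0,0,-0.1],[-0.05,0.4,0],1],[[0,0,-0.17],[-0.078,0.82,0],1],[[0,0,-0.17],[-0.078,0.82,0],1],[[0,0,-0.17],[-0.078,0.82,0],1]]'

```text
time: 46.6
tool_pos: [0.5695, -0.1217, 0.305]
tcp_rot: [1.84, 2.546, -0.001]
wrist_force: [0.4, -0.1, -0.7]
width: 0.308
```

>>> move_arm --deltas '[[[0,0,-0.1],[-0.05,0.4,0],1],[[0,0,-0.17],[-0.078,0.82,0],1],[[0,0,-0.17],[-0.078,0.82,0],1],[[0,0,-0.17],[-0.078,0.82,0],1]]'

```text
time: 47.1
tool_pos: [0.5618, -0.0398, 0.3052]
tcp_rot: [2.163, 2.278, -0.001]
wrist_force: [0.5, -0.5, -0.7]
width: 0.306
```

>>> move_arm --deltas '[[[0,-0.06,0],[-0.05,0.4,0],1],[[0,-0.12,0],[-0.078,0.82,0],1],[[0,-0.12,0],[-0.078,0.82,0],1],[[0,-0.12,0],[-0.078,0.82,0],1]]'

```text
time: 47.6
tool_pos: [0.554, 0.0423, 0.3055]
tcp_rot: [2.065, 2.173, 0.194]
wrist_force: [0.1, -0.1, -0.8]
width: 0.306
```

```bash
python3 -c "
from h import *
wst()"
```

```text
47.6 [0.554  0.0423 0.3055] [2.065 2.173 0.194] [ 0.036 -0.127  1.895 -0.009  1.185 -0.012] 0.306
jaw deg 3.0
[115.  23.] 3140 [351. 256.] [ 64. 106.] axis 169.6
[326. 302.] 12049 [ 619. -113.] [ 94. 282.] axis 93.4
[143. 309.] 1471 [385. -97.] [60. 74.] axis 135.9
```

>>> move_arm --deltas '[[[0,0,0],[-0.01,0.02,-0.3],1],[[0,0,0],[-0.01,0.02,-0.6],1],[[0,0,0],[-0.01,0.02,-0.9],1],[[0,0,0],[-0.01,0.02,-1],1],[[0,0,0],[-0.01,0.02,-1],1]]'

```text
time: 48.28
tool_pos: [0.5529, 0.0447, 0.2047]
tcp_rot: [2.067, 2.174, 0.193]
wrist_force: [-0.5, -0.0, -0.6]
width: 0.308
```

>>> move_arm --deltas '[[[0,0,0],[0,0,-0.17],1],[[0,0,0],[0,0,-0.17],1],[[0,0,0],[0,0,-0.17],1],[[0,0,0],[0,0,-0.17],0.1],[[0,0,0],[0,0,-0.17],0.1],[[0,0,0],[0,0,-0.17],0.1],[[0,0,0],[0,0,-0.17],0.1],[[0,0,0],[0,0,0.2],0.1],[[0,0,0],[0,0,0.6],0.1],[[0,0,0],[0,0,1],0.1],[[0,0,0],[0,0,1],0.1]]'

```text
time: 49.65
tool_pos: [0.5552, 0.0457, 0.3105]
tcp_rot: [2.061, 2.169, 0.204]
wrist_force: [-0.4, -0.7, -0.2]
width: 0.446
```

```bash
python3 -c "
from h import *
tub('t12.png');wst()
im,d,ci=snap('scene');im2=cv2.imread('pics/t12.png');im3,_,_=snap('wrist')
o=np.zeros((420,800,3),np.uint8);o[:260,:380]=cv2.resize(im2[180:310,180:370],None,fx=2,fy=2);o[:,380:800]=cv2.resize(im3[:,:,::-1],(560,420))[:,:420]
cv2.imwrite('pics/w12.png',o)"
```

```text
tub [249. 236.] 911 [228 221  40  31] [[0.588 0.244 0.055]]
49.7 [0.5539 0.0457 0.3077] [2.063 2.172 0.2  ] [ 0.042 -0.13   1.895 -0.009  1.184 -0.007] 0.45
jaw deg 3.0
[115.  25.] 3346 [351. 259.] [ 68. 106.] axis 168.7
[143. 311.] 1439 [385. -97.] [60. 75.] axis 135.3
[470. 436.] 351 [ 929. -413.] [ 30. 122.] axis 135.9
```

View pics/w12.png

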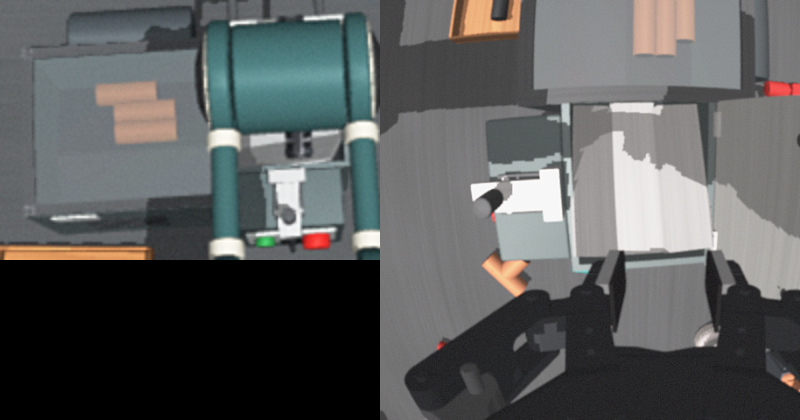

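All three stubs are in the tub and the slide is empty. Now going back to the handle.

>>> move_arm --deltas '[[[0,0,0],[0,0,0.5],0.45],[[0,0.06,0],[0,0,1],0.45],[[0,0.12,0],[0,0,1],0.45],[[0,0.12,0],[0,0,1],0.45]]'

```text
time: 50.35
tool_pos: [0.5535, 0.0455, 0.4032]
tcp_rot: [-2.162, -2.276, 0.004]
wrist_force: [0.2, 0.9, -0.3]
width: 0.273
```

>>> move_arm --deltas '[[[0,0.1,0],[0.4,0.05,0],0.45],[[0,0.143,0],[0.8,0.1,0],0.45],[[0,0.143,0],[0.8,0.1,0],0.45],[[0,0.143,0],[0.8,0.1,0],0.45]]'

```text
time: 50.85
tool_pos: [0.632, 0.0556, 0.4031]
tcp_rot: [-2.044, -2.152, 0.234]
wrist_force: [-0.3, -0.8, -0.1]
width: 0.276
```

>>> move_arm --deltas '[[[0,0.1,0],[0.4,0.05,0],0.45],[[0,0.143,0],[0.725,0.11,0],0.45],[[0,0.143,0],[0.725,0.11,0],0.45],[[0,0.143,0],[0.725,0.11,0],0.45],[[0,0.143,0],[0.725,0.11,0],0.45]]'

```text
time: 51.48
tool_pos: [0.7038, 0.0665, 0.4096]
tcp_rot: [-1.92, -2.021, 0.433]
wrist_force: [0.2, -0.3, 0.0]
width: 0.277
```

Run:
```python
from h import *
s=status.read_state();print(s['time'],s['tool_pos'],s['tcp_rot'],s['q'],s['width'])
im,d,ci=snap('top');P=pts(d,ci)
k=np.zeros_like(d,bool);k[180:270,270:370]=1;k&=(P[...,2]>.285)&(P[...,2]<.33)&(d>0)
p=P[k];print(len(p),np.percentile(p,[2,50,98],axis=0) if len(p) else '')
im,d,ci=snap('wrist');hsv=cv2.cvtColor(im,cv2.COLOR_RGB2HSV);np.savez('wr.npz',im=im,d=d,**{k:np.array(ci[k]) for k in('K','R','t')})
```

```text
51.475 [0.70383696 0.06653799 0.4096288 ] [-1.91976878 -2.02127168  0.4327295 ] [0.04865205 0.60542711 0.87292054 0.02451374 2.10626672 0.00491318] 0.2772443905738114
0
```

>>> move_arm --deltas '[[[0,0,0],[0.01,0,-0.3],0.45],[[0,0,0],[0.01,0,-0.3],0.45],[[0,0,0],[-0.09,0,-0.52],0.45],[[0,0,0],[-0.19,0,-0.74],0.45],[[0,0,0],[-0.29,0,-0.96],0.45],[[0,0,0],[-0.29,0,-0.96],0.45],[[0,0,0],[-0.29,0,-0.96],0.45]]'

```text
time: 52.45
tool_pos: [0.6767, 0.0666, 0.3113]
tcp_rot: [-1.918, -2.019, 0.436]
wrist_force: [0.5, -1.0, 0.1]
width: 0.276
```

Run:
```python
from h import *
s=status.read_state();print(s['time'],s['tool_pos'],s['tcp_rot'],s['wrist_force'],s['width'])
```

```text
52.45 [0.67667209 0.06663115 0.31134117] [-1.91790803 -2.01922119  0.43567063] [ 0.47226114 -0.9638772   0.07230312] 0.27565855924913707
```

>>> move_arm --deltas '[[[0,0,0],[-0.07,0,-0.14],0.45],[[0,0,0],[-0.14,0,-0.27],0.45],[[0,0,0],[-0.14,0,-0.27],0.45],[[0,0,0],[-0.14,0,-0.27],1],[[0,0,0],[-0.14,0,-0.27],1],[[0,0,0],[-0.14,0,-0.27],1],[[0,0,0],[-0.14,0,-0.27],1],[[0,0,0],[-0.14,0,-0.27],1]]' --grip_force 40

```text
time: 53.45
tool_pos: [0.6621, 0.0666, 0.2842]
tcp_rot: [-1.917, -2.018, 0.437]
wrist_force: [-3.4, -0.1, 6.0]
width: 0.097
```

>>> move_arm --deltas '[[[0,-0.044,0],[-0.142,-0.007,0.058],1],[[0,-0.082,0],[-0.247,-0.013,0.086],1],[[0,-0.12,0],[-0.353,-0.018,0.101],1],[[0,-0.159,0],[-0.46,-0.024,0.107],1],[[0,-0.19,0],[-0.57,-0.03,0.101],1],[[0,-0.222,0],[-0.678,-0.035,0.085],1],[[0,-0.254,0],[-0.785,-0.041,0.057],1],[[0,-0.286,0],[-0.887,-0.046,0.018],1],[[0,-0.286,0],[-0.887,-0.046,0.018],1]]'

```text
time: 54.58
tool_pos: [0.5741, 0.0617, 0.2873]
tcp_rot: [2.16, 2.275, 0.006]
wrist_force: [-3.4, -2.9, 8.1]
width: 0.098
```

>>> move_arm --deltas '[[[0,0,0],[-0.107,-0.006,-0.05],1],[[0,0,0],[-0.21,-0.011,-0.11],1],[[0,0,0],[-0.306,-0.016,-0.181],1],[[0,0,0],[-0.394,-0.02,-0.26],1],[[0,0,0],[-0.474,-0.025,-0.348],1],[[0,0,0],[-0.545,-0.028,-0.443],1],[[0,0,0],[-0.606,-0.032,-0.545],1],[[0,0,0],[-0.656,-0.034,-0.653],1],[[0,0,0],[-0.656,-0.034,-0.69],1],[[0,0,0],[-0.656,-0.034,-0.69],1]]'

```text
time: 55.82
tool_pos: [0.5045, 0.0581, 0.2164]
tcp_rot: [-2.16, -2.275, 0.009]
wrist_force: [-15.8, -2.1, 13.5]
width: 0.098
```

Run:
```python
from h import *
s=status.read_state();print(s['time'],s['tool_pos'],s['tcp_rot'],s['wrist_force'],s['width'])
im,d,ci=snap('top');P=pts(d,ci)
for (u,v) in [(300,225),(300,245),(345,245),(345,225)]: print((u,v),P[v-2:v+3,u-2:u+3].reshape(-1,3).mean(0).round(4))
```

```text
55.825 [0.50451588 0.05814096 0.21635097] [-2.16016599 -2.27471661  0.00927127] [-15.84053747  -2.10403962  13.47893654] 0.09780583638983335
(300, 225) [0.4895 0.0844 0.6   ]
(300, 245) [0.4803 0.0916 0.4834]
(345, 245) [0.4628 0.0152 0.5712]
(345, 225) [0.491  0.015  0.5895]
```

>>> move_arm --deltas '[[[0,0,0],[0.02,0,0],0.2],[[0,0,0],[0.02,0,0],0.1],[[0,0,0],[0.02,0,0],0.1],[[0,0,0],[0.02,0,0.3],0.1],[[0,0,0],[0.02,0,0.7],0.1],[[0,0,0],[0.02,0,1],0.1],[[0,0,0],[0.02,0,1],0.1]]'

```text
time: 56.75
tool_pos: [0.512, 0.0588, 0.3183]
tcp_rot: [2.16, 2.275, 0.008]
wrist_force: [-0.2, -0.4, 1.0]
width: 0.448
```

Run:
```python
from h import *
s=status.read_state();print(s['time'],s['tool_pos'],s['tcp_rot'],s['wrist_force'],s['width'])
im,d,ci=snap('wrist');K,R,t=[np.array(ci[k]) for k in('K','R','t')]
np.savez('wr.npz',im=im,d=d,K=K,R=R,t=t);cv2.imwrite('pics/w13.png',im[:,:,::-1])
v,u=np.mgrid[:480,:640];a=np.stack([u-K[0,2],v-K[1,2]],-1)/K[0,0];th=np.linalg.norm(a,axis=-1,keepdims=True)+1e-9
dr=np.concatenate([a/th*np.tan(th),np.ones_like(th)],-1);P=(dr*d[...,None]-t)@R
yaw=np.radians(3);o=np.array([.555,.0607]);q=P[...,:2]-o
mx=q[...,0]*np.cos(yaw)+q[...,1]*np.sin(yaw);my=-q[...,0]*np.sin(yaw)+q[...,1]*np.cos(yaw);z=P[...,2]
for x0,x1 in[(-.04,-.03),(-.02,-.01),(0,.01),(.02,.03),(.04,.05)]:
    k=(mx>x0)&(mx<x1)&(my>.03)&(my<.06)&(d>0)&(th[...,0]<1.2);print(x0,k.sum(),np.median(z[k]) if k.any() else '')
k=(z>.225)&(z<.24)&(abs(my)<.02)&(mx<-.07)&(mx>-.14)&(d>0);print('knob',k.sum(),P[k].mean(0) if k.any() else '',mx[k].mean(),my[k].mean())
k=(z>.235)&(z<.25)&(abs(my)<.05)&(abs(mx+.05)<.02)&(d>0);print('handle',k.sum(),P[k].mean(0) if k.any() else '',mx[k].mean())
```

```text
56.75 [0.5119739  0.0587725  0.31834379] [2.16045119 2.27464911 0.00761213] [-0.18492265 -0.42364316  0.96033242] 0.4483881209855083
-0.04 570 0.19581265865294395
-0.02 562 0.19571953926384722
0 555 0.19575243544679735
0.02 528 0.19575045909135058
0.04 504 0.19570256493173965
knob 513 [0.43937175 0.05699567 0.23435421] -0.11566365532752121 0.002352258527009822
handle 2372 [0.50509551 0.06257762 0.2396575 ] -0.049737827601119486
```

The lid measures flat at z 0.196 over its whole depth, so it is shut. Now the catch.

>>> move_arm --deltas '[[[0,0,-0.11],[-0.2,0,0],0],[[0,0,-0.22],[-0.4,0,0],0],[[0,0,-0.33],[-0.68,-0.03,0],0],[[0,0,-0.44],[-0.68,-0.03,0],0],[[0,0,-0.55],[-0.68,-0.03,0],0],[[0,0,-0.66],[-0.68,-0.03,0],0],[[0,0,-0.77],[-0.68,-0.03,0],0],[[0,0,-0.88],[-0.68,-0.03,0],0],[[0,0,-1.0],[-0.68,-0.03,0],0],[[0,0,-1.0],[-0.68,-0.03,0],0],[[0,0,-1.0],[-0.68,-0.03,0],0]]' --grip_force 30

```text
time: 58.18
tool_pos: [0.4415, 0.0556, 0.3139]
tcp_rot: [3.14, 0.086, -0.003]
wrist_force: [-0.2, 0.1, 0.3]
width: 0.502
```

```bash
cat > m.py <<'E'
from h import *
s=status.read_state();print(s['time'],s['tool_pos'].round(4),s['tcp_rot'].round(3),s['wrist_force'].round(1))
im,d,ci=snap('wrist');K,R,t=[np.array(ci[k]) for k in('K','R','t')]
v,u=np.mgrid[:480,:640];a=np.stack([u-K[0,2],v-K[1,2]],-1)/K[0,0];th=np.linalg.norm(a,axis=-1,keepdims=True)+1e-9
dr=np.concatenate([a/th*np.tan(th),np.ones_like(th)],-1);P=(dr*d[...,None]-t)@R
yaw=np.radians(3);o=np.array([.555,.0607]);q=P[...,:2]-o
mx=q[...,0]*np.cos(yaw)+q[...,1]*np.sin(yaw);my=-q[...,0]*np.sin(yaw)+q[...,1]*np.cos(yaw);z=P[...,2]
for n,k in(('lid',(abs(mx)<.05)&(abs(my-.04)<.02)&(abs(z-.195)<.03)),('knobtop',(abs(z-.235)<.003)&(abs(my)<.02)&(abs(mx+.1)<.033)),('handle',(abs(z-.24)<.004)&(abs(my)<.05)&(abs(mx+.05)<.015))):
    k&=(d>0); print(n,k.sum(),np.median(P[k],axis=0).round(4) if k.any() else '',np.median(mx[k]) if k.any() else '')
E
python3 m.py
```

```text
58.175 [0.4415 0.0556 0.3139] [ 3.14e+00  8.60e-02 -3.00e-03] [-0.2  0.1  0.3]
lid 7268 [0.5536 0.1004 0.1957] 0.0006309370673939041
knobtop 468 [0.4391 0.0556 0.2356] -0.11597156689709934
handle 2666 [0.5051 0.0581 0.24  ] -0.04992004167912316
```

>>> move_arm --deltas '[[[0,0,0],[-0.01,0,-0.4],0],[[0,0,0],[-0.01,0,-0.8],0],[[0,0,0],[-0.01,0,-0.98],0],[[0,0,0],[-0.01,0,-0.98],0],[[0,0,0],[-0.01,0,-0.98],1],[[0,0,0],[-0.01,0,-0.98],1],[[0,0,0],[-0.01,0,-0.98],1],[[0,0,0],[-0.01,0,-0.98],1],[[0,0,0],[-0.01,0,-0.98],1]]'

```text
time: 59.35
tool_pos: [0.4423, 0.0561, 0.2191]
tcp_rot: [-3.14, -0.081, -0.006]
wrist_force: [-0.3, 1.8, 5.8]
width: 0.164
```

>>> move_arm --deltas '[[[0,0,0],[0.1,0.005,0],1],[[0,0,0],[0.2,0.01,0],1],[[0,0,0],[0.28,0.015,0],1],[[0,0,0],[0.32,0.016,0],1],[[0,0,0],[0.32,0.016,0],1],[[0,0,0],[0.32,0.016,0],1]]'

```text
time: 60.1
tool_pos: [0.4706, 0.0575, 0.219]
tcp_rot: [-3.14, -0.081, 0.008]
wrist_force: [-12.1, 1.4, 13.0]
width: 0.171
```

>>> move_arm --deltas '[[[0,0,0],[-0.02,0,0],0.2],[[0,0,0],[-0.02,0,0],0],[[0,0,0],[-0.02,0,0],0],[[0,0,0],[-0.02,0,0.3],0],[[0,0,0],[-0.02,0,0.8],0],[[0,0,0],[-0.02,0,1],0],[[0,0,0],[-0.02,0,1],0]]'

```text
time: 60.98
tool_pos: [0.472, 0.0572, 0.3185]
tcp_rot: [-3.141, -0.081, -0.005]
wrist_force: [0.3, 0.1, 0.2]
width: 0.5
```

```bash
python3 m.py
```

```text
60.975 [0.472  0.0572 0.3185] [-3.141 -0.081 -0.005] [0.3 0.1 0.2]
lid 7497 [0.5528 0.1002 0.1958] -0.00011869105167337411
knobtop 460 [0.4671 0.0569 0.2356] -0.08808638543184052
handle 2479 [0.5056 0.0588 0.2399] -0.04943728364468987
```

Knob top reads machine x -88 mm, so the catch is home, and the lid is shut. I'll retreat and do the final check.

>>> move_arm --deltas '[[[0,0,0],[0,0,0.5],0],[[0,0,0],[0,-0.5,0.8],0],[[0,0,0],[0,-1,0.8],0],[[0,0,0],[0,-1,0.8],0]]'

```text
time: 61.52
tool_pos: [0.4702, -0.0453, 0.3947]
tcp_rot: [3.14, 0.074, -0.006]
wrist_force: [0.4, 0.9, -0.2]
width: 0.502
```

>>> move_arm --deltas '[[[0,0,0],[0,-0.5,0],0],[[0,0,0],[0,-1,0],0],[[0,0,0],[0,-1,0],0]]'

```text
time: 61.9
tool_pos: [0.4701, -0.1442, 0.3941]
tcp_rot: [-3.139, -0.075, 0.007]
wrist_force: [0.7, -0.0, 0.4]
width: 0.5
```

>>> move_arm --deltas '[[[0,0,0],[0,-0.5,0],0],[[0,0,0],[0,-1,0],0],[[0,0,0],[0,-1,0],0],[[0,0,0],[0,-1,0],0]]'

```text
time: 62.4
tool_pos: [0.4709, -0.2411, 0.3957]
tcp_rot: [-3.138, -0.082, 0.003]
wrist_force: [0.7, 0.1, 0.4]
width: 0.5
```

Run:
```python
from h import *
tub(); im,d,ci=stubs()
P=pts(d,ci);k=np.zeros_like(d,bool);k[303:350,185:252]=1
g=k&(im.max(2).astype(int)-im.min(2)<45)&(P[...,2]>.01)&(P[...,2]<.05);print('cutter',g.sum(),P[g].mean(0),P[g].min(0),P[g].max(0))
for n,b in(('brush',(505,160,560,245)),('jar',(425,170,465,205)),('file',(120,250,180,375))):
    a=np.load('top0.npz')['im'][b[1]:b[3],b[0]:b[2]].astype(int);print(n,'mean diff',abs(a-im[b[1]:b[3],b[0]:b[2]]).mean().round(1))
for (u,v) in [(305,225),(340,240),(320,235)]: print(P[v-2:v+3,u-2:u+3].reshape(-1,3).mean(0).round(3))
s=status.read_state();print(s['time'],s['tool_pos'],s['wrist_force'])
```

```text
tub [249. 236.] 907 [228 221  40  31] [[0.588 0.244 0.055]]
[490. 121.] 473 xy [ 0.8929 -0.3734] [ 902. -368.] [88. 80.] axis deg 119.4
[ 94. 175.] 995 xy [0.7624 0.6542] [765. 655.] [306.  23.] axis deg 14.3
[ 84. 177.] 981 xy [0.7559 0.6794] [759. 680.] [306.  23.] axis deg 14.3
[ 74. 180.] 971 xy [0.7497 0.7044] [752. 705.] [306.  22.] axis deg 14.3
[362. 173.] 670 xy [ 0.7562 -0.0399] [756. -40.] [162.  28.] axis deg 84.7
[534. 258.] 245 xy [ 0.5314 -0.4597] [ 530. -462.] [36. 60.] axis deg 138.0
[218. 328.] 3201 xy [0.3663 0.321 ] [367. 325.] [194. 121.] axis deg 89.1
[389. 321.] 477 xy [ 0.38   -0.0981] [385. -94.] [59. 71.] axis deg 123.2
cutter 610 [0.37065905 0.33598012 0.02453201] [0.35154882 0.25576193 0.01025131] [0.39073845 0.39996872 0.03470083]
brush mean diff 38.1
jar mean diff 2.3
file mean diff 2.6
[0.582 0.098 0.194]
[0.547 0.021 0.194]
[0.558 0.065 0.194]
62.5 [ 0.47109573 -0.24092093  0.39652224] [0.74661381 0.29541428 0.65201265]
```

```bash
python3 -c "
from h import *
wst()
order.finish_job()"
```

```text
62.5 [ 0.4711 -0.2409  0.3965] [-3.139e+00 -8.400e-02  1.000e-03] [-5.200e-01 -7.200e-02  1.673e+00  1.000e-03  1.542e+00  9.970e-01] 0.498
jaw deg -86.9
[201.   3.] 645 [748. -37.] [167.  12.] axis 84.5
[462.  97.] 225 [ 624. -432.] [19. 96.] axis 158.5
[475. 157.] 682 [ 533. -464.] [50. 56.] axis 136.4
[ 18. 223.] 425 [399. 343.] [ 32. 111.] axis 89.9
[228. 245.] 1001 [383. -92.] [61. 78.] axis 145.5
[ 37. 259.] 1840 [328. 318.] [ 72. 214.] axis 96.8
[627. 380.] 617 [  90. -997.] [247.  70.] axis 55.9
[618. 429.] 2167 [ -143. -1099.] [756. 141.] axis 44.1
the job is handed in; nothing more can be done
```

The job is done and handed in at 62.5 s of robot time. I put the cutter in the tray, drew the catch back and opened the lid. I then dropped all three copper stubs present lengthwise into the hopper, shut the lid and pushed the catch home.

**Last checks:**
- **Cutter:** lies in the tray, near its middle.
- **Stubs:** three lie in the tub, seen in the top view after the last drop. The colour patch did not change afterwards, and no short copper stub is left on the bench.
- **Lid:** reads flat at z 0.196 m, so it is shut.
- **Catch:** the knob is at machine x -88 mm, so it is home.
- **Other things:** the elbow, tee and long tube measured within a few millimetres of where they started, and the brush stood where it was before the last stub was taken. The jar and file areas of the picture were unchanged.
- **Robot:** clear of everything, with no force on the wrist.

One check disagreed: the top camera's picture difference for the brush area was large. I put that down to the arm or its shadow, since the wrist camera showed the brush unmoved.

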